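Load a chip cartridge on the reader along its guide rail and start the read

ROBOT

A 7-joint arm with a two-finger parallel gripper is mounted at the origin on the work surface. World frame = base frame: x ahead of the robot, y to its left, z up, the work surface at z = 0. Lengths are in m, angles in rad, forces in N, time in s.
With the tool pointing down it reaches from about 0.4 to 0.85 m from the base axis. Payload 10.4 kg.
Tool frame: the origin (TCP) lies on the centre line of the jaws, within the pads' length; the fingertips stand ctrl.tips_ahead ahead of it and the grasp point (between the pads) lies 8 mm behind it (ctrl.tips_ahead is the distance from the TCP to the fingertips, in m); x points along the fingers, z is the direction in which the jaws open and shut, and the axes are right-handed (so a half turn about x gives the same grasp; the last joint's range is limited). The gripper opens to 85 mm and grips with 20 to 120 N. Pads are 22 mm wide; open, the fingers measure 114 mm over their backs; the gripper's body (76 mm by 85 mm) begins 54 mm behind the grasp point. The pads swing forward as they close: fully open they stand 13 mm farther back than shut.
Start: joints at [1.257, 0.332, -0.065, 1.46, 0.022, 1.35, -0.088], TCP at [0.179, -0.599, 0.208] pointing down, gripper open.
Joint ranges: [-2.6, 2.6], [-0.5, 2.12], [-1.47, 1.34], [0.16, 2.42], [-1.27, 4.41], [0.06, 2.06], [-2.6, 2.6]. Speed limits (rad/s): [2.22, 2.22, 2.79, 2.79, 3.14, 3.14, 3.14].

INTERFACE

Orientations are given as a 3x3 rotation matrix whose columns are the frame's x, y, z axes.
In Python, from plant import sensors, grab_frame, job, ctrl gives the robot as it stands. The module is installed in compiled form; this text tells all that it offers.
- The arm moves only by the tool play_rows, never from a script. Its argument "motion" is a list of rows, each a list of 6 numbers: the shift along the world's x, y, z in m, then the turn, a rotation vector about the world's x, y, z in degrees. In form: [[x, y, z, rx, ry, rz], ...]. A call has exactly 5 rows; each row shifts and turns the commanded pose from where the row before left it; what a row does not reach is not made up. A row lasts 1/8 s, in which the tool goes at most 62.5 mm and 10.7 degrees, less where a joint would pass 70% of its speed; a pose out of reach is approached as far as the arm can. A call is refused whole if a number of a shift passes 0.0625 or a number of a turn 10.7, either way. A call with a gripper value outside its range is refused whole. "claw" is the closure, from 0 (fully open) to 1 (shut), set as the call begins (left out, the last holds). The fingers move at their own pace and stop on an object; "force" is the grip in N (left out, the last holds). Time passes only in rows, so rows that do not move let the fingers close, or fill a call up. It gives the time, the measured TCP pose, the force and the opening at its end, in the units of the state.
- sensors.state(): the state, without advancing time (a new reading comes with each control period).
- grab_frame(name): name is "scene" or "top"; returns a dict with "color" (400x640x3 uint8, red, green, blue), "mtx" (3x3 intrinsics, pixels), "extrinsics" (4x4, takes a point from camera to world coordinates). Camera axes: x right, y down, z forward; pixel columns grow to the right and rows downward; lengths in m; the calibration is good to about 2 mm. A picture is of the moment at which its call begins. There is no depth.
- job.finish_job(): hands the job in, once; it reports no verdict.
The state is a dict: "time_s": time; "qpos": joint angles; "joint_velocities": joint speeds; "joint_efforts": joint torques, N m; "tcp_pos": TCP position; "orientation": TCP orientation; "ft_force": force on the tool from outside, world axes, zero at the start; "wrist_torque": the same for the moment, N m; "gripper_width": finger opening in m.
Only numpy, scipy, OpenCV 4.12 (cv2) and the standard library are available. Lean on these libraries where they do the work, as an engineer would, in place of code of your own. Each camera call takes 0.05 s, during which the arm holds its last target.

TASK

Load the blue chip cartridge into the flat-bed reader by sliding it with your fingertips: push it across the deck flat against the guide rail, then, keeping it against the rail, slide it along until it is fully home in the corner pocket. Then press the green start button all the way down and let go. The cartridge is only pushed, gently, never picked up or tipped, and the orange cartridge, the dropper bottle and everything else stay where they are.

Things in the scene. Friction and masses are not known exactly. Their poses are not given: they have to be found in the camera images.
- reader: Flat-bed chip reader, a fixed low white housing 240 mm (x) by 400 mm (y); its place and yaw vary. Origin under its centre at bench height. In its frame: bare metal deck with its top at z = 60 mm, x -110..110, y -125..190 mm; at y -195..-125 mm a blue console, top at z = 72 mm.
- rail_mid (a point): Middle of the foot of the guide rail's working face, at deck height; axes are the reader's. The rail is a straight steel bar on the deck along y, 14 mm thick (from this face to +x), 10 mm high, 295 mm long; its face looks to -x. The corner pocket is at its -y end.
- pocket (a point): Point on the deck under the cartridge's centre when it is fully home (reader frame x 57, y -88, z 60 mm); axes are the reader's. The pocket is a black window bounded by the rail (18 mm to +x), an end stop 10 mm high (27 mm to -y) and at -x a lip 7 mm high, 21 mm away (flared mouth, its outer edge 34 mm away), covering only the 20 mm next to the end stop. It is open to +y, along the rail.
- chip_blue: The cartridge to load: a flat block with a blue frame, 36 mm (its x) by 54 mm (its y), 9 mm thick, 18 to 31 g, smooth (friction about 0.3 on deck and rail; fingertips grip it better). Origin: centre of its underside. It starts flat on the deck, clear of the rail, its y within 0.35 rad of the rail's direction; blue and orange may lie in either order along y. It goes home with its y along the rail.
- chip_orange: A second cartridge of the same size with an orange frame, also lying on the deck, 70 mm or more (centre to centre) from the blue one along the rail's direction. Leave it alone.
- start_top (a point): Centre of the top face of the green start button on the console: round, 28 mm wide, in a grey collar 44 mm wide; the top is 17 mm above the console. It is pressed straight down.
- start (a joint): Travel of the start button: 0 = up, 0.005 m = fully down. Springs back; starts to move at about 1.5 N, fully down at 5 N.
- dropper: Amber dropper bottle standing on the deck's -x edge, 26 mm wide, 58 mm tall. Origin: centre of its underside. Leave alone.
- tube_rack: Yellow rack of small tubes on the bench, 75 x 140 mm, 44 mm high. Origin: centre of its underside. Leave alone.
- marker: White and black marker pen lying on the bench, 135 mm long, 17 mm high. Origin under its middle. Leave alone.
- tweezers: Steel tweezers lying on the bench, 155 mm long, 7 mm high. Origin under their middle. Leave alone.
- scanner: Black and grey hand-held code scanner lying on the bench, 155 mm long, 34 mm high. Origin under its middle. Leave alone.
Not all that is in view belongs to the job. Several things have the shape of the chip_blue; the one meant has the colours described above.

How it is judged:
On the way, in this order (a step that is already met when the one before it is completed fails the run):
1. the blue cartridge lies flat against the guide rail (within 3 mm and 0.06 rad), still more than 50 mm short of home along the rail (x of chip_blue in the frame of pocket above -0.003 m and angle between the y axis of chip_blue and the y axis of pocket, either way round below 0.06 rad and y of chip_blue in the frame of pocket above 0.05 m and z of chip_blue in the frame of pocket below 0.003 m), for 0.1 s.
2. the blue cartridge is fully home in the corner pocket (x of chip_blue in the frame of pocket between -0.004 and 0.004 m and y of chip_blue in the frame of pocket between -0.003 and 0.003 m and z of chip_blue in the frame of pocket between -0.003 and 0.003 m and angle between the y axis of chip_blue and the y axis of pocket, either way round below 0.06 rad), for 0.2 s.
3. the start button is pressed down (4 mm or more of its 5 mm) (value of joint start above 0.004 m), for 0.02 s.
At the end, for the whole second after the job is handed in: The blue cartridge lies still and flat on the deck, fully home: within 4 mm of home across the rail, within 3 mm of it along the rail, and within 0.06 rad of the rail's direction; the start button has been pressed after that and is up again (all of step 2 and value of joint start below 0.001 m and linear speed of chip_blue below 0.01 m/s); the robot touches nothing.
It fails at once if the blue cartridge is lifted or carried (more than 6 mm above the deck) or tipped (more than 0.2 rad) (z of chip_blue in the frame of pocket above 0.006 m or angle between chip_blue's own z axis and vertical above 0.2 rad).
It fails at once if the blue cartridge leaves the rail by more than 8 mm within the last 50 mm before home (y of chip_blue in the frame of pocket below 0.05 m and x of chip_blue in the frame of pocket below -0.008 m).
It fails at once if the blue cartridge is pinched or pushed harder than 35 N (contact force between the fingers and chip_blue above 35 N).
It fails at once if the start button is pressed before the cartridge is home (value of joint start above 0.002 m and (y of chip_blue in the frame of pocket above 0.003 m or x of chip_blue in the frame of pocket below -0.004 m)).
It fails at once if the orange cartridge (10 mm), the dropper bottle (12 mm) or another thing on the bench (15 mm) is moved, or the bottle tipped (distance of chip_orange from where it was at the start of the episode above 0.01 m or distance of dropper from where it was at the start of the episode above 0.012 m or distance of any of tube_rack, marker, tweezers, scanner from where it was at the start of the episode above 0.015 m or angle between dropper's own z axis and vertical above 0.3 rad).
It also fails if it takes over 56 s, if anything falls off the work surface, if the arm or the gripper's body presses on something with over 40 N, if the wrist force passes 120 N, or if a joint passes its speed limit or range.

## Working session

There is one attempt and no reset: what is moved stays moved. The work goes in short steps, Python scripts to look and compute and a tool call to move; the robot and the scene stay as the last step left them, time stands still between calls to the robot, and variables do not carry over. Pictures are saved under pics/ and viewed, and the job is handed in when it is done.

Besides the shell and the picture viewer there is one more tool, called after "Request:" by a JSON object that holds its "fn" and its "kwargs". play_rows: Moves the arm, as the interface text tells. Its arguments: {"type":"object","properties":{"motion":{"type":"array","items":{"type":"array","items":{"type":"number"}}},"claw":{"type":"number"},"force":{"type":"number"}},"required":["motion"]}

```bash
mkdir -p pics; cat > h.py <<'E'
import numpy as np, cv2
from plant import sensors, grab_frame, job, ctrl
def snap(n,tag):
    f=grab_frame(n); np.savez(f'pics/{tag}.npz',**{k:np.array(f[k]) for k in('color','mtx','extrinsics')})
    cv2.imwrite(f'pics/{tag}.png',f['color'][:,:,::-1]); return f
def load(tag): return dict(np.load(f'pics/{tag}.npz'))
def ray(f,uv,z):
    uv=np.atleast_2d(uv).astype(float); d=np.c_[uv,np.ones(len(uv))]@np.linalg.inv(f['mtx']).T
    T=f['extrinsics']; d=d@T[:3,:3].T; o=T[:3,3]; return (o+d*((z-o[2])/d[:,2])[:,None])
def proj(f,P):
    P=np.atleast_2d(P); T=np.linalg.inv(f['extrinsics']); c=P@T[:3,:3].T+T[:3,3]; q=c@f['mtx'].T; return q[:,:2]/q[:,2:]
E
python3 - <<'E'
from h import *
for n in('scene','top'):
    f=snap(n,n+'0'); print(n,f['mtx'].round(1).tolist(),f['extrinsics'].round(3).tolist())
s=sensors.state(); print(s,ctrl.tips_ahead)
E
```

```text
scene [[478.4, 0.0, 313.2], [0.0, 478.4, 201.3], [0.0, 0.0, 1.0]] [[0.749, 0.439, -0.497, 1.041], [0.663, -0.475, 0.579, -0.621], [0.018, -0.763, -0.647, 0.785], [0.0, 0.0, 0.0, 1.0]]
top [[403.0, 0.0, 311.6], [0.0, 403.0, 200.2], [0.0, 0.0, 1.0]] [[0.017, -0.983, 0.185, 0.281], [-0.999, -0.023, -0.029, 0.034], [0.033, -0.185, -0.982, 1.057], [0.0, 0.0, 0.0, 1.0]]
{'time_s': 0.1, 'qpos': array([ 1.25738335,  0.33279611, -0.06470413,  1.46083047,  0.02163893,
        1.34990058, -0.08851092]), 'joint_velocities': array([ 0.00012498, -0.00341493, -0.00069604, -0.00233396,  0.00113289,
       -0.00058708, -0.001228  ]), 'joint_efforts': array([ 1.88455742e-03, -6.26750278e+01,  4.95383434e-02, -3.92429996e+01,
        1.64662383e-02,  7.01412544e-03,  8.87074521e-05]), 'tcp_pos': array([ 0.17909176, -0.59842438,  0.2075162 ]), 'orientation': array([[-4.41988580e-04,  9.58005279e-01,  2.86750223e-01],
       [ 1.15637887e-03,  2.86750549e-01, -9.58004585e-01],
       [-9.99999234e-01, -9.18351869e-05, -1.23455753e-03]]), 'ft_force': array([0.34416529, 0.46856223, 0.607603  ]), 'wrist_torque': array([-0.01247485, -0.03472083, -0.00033154]), 'gripper_width': 0.0852721898025406} 0.011
```

View pics/scene0.png

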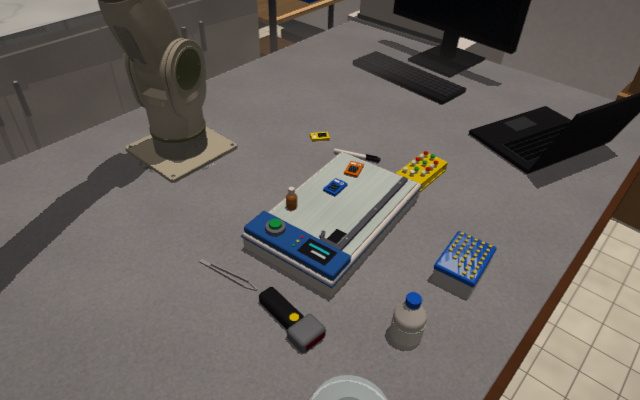

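View pics/top0.png

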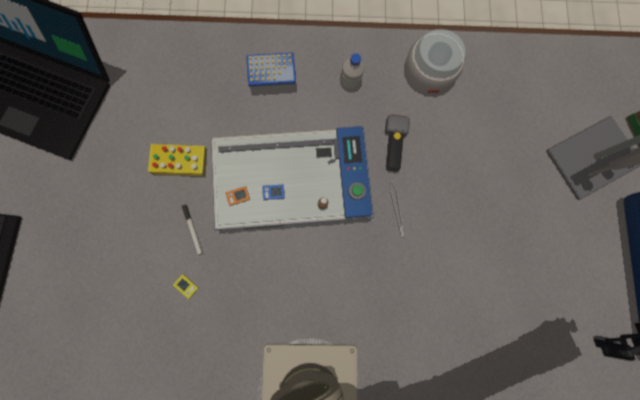

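Candidates in the top view are the blue-framed chip (273,192), the orange chip (237,196), a yellow chip on the bench (185,287), and a blue rack with yellow pins (271,69). By the description, the target is the blue chip on the deck at (273,192), about (335,187) in the scene view. Next I check it in a close crop.

```bash
python3 - <<'E'
from h import *
f=load('top0'); c=f['color'][115:240,200:385,::-1]
cv2.imwrite('pics/crop1.png',cv2.resize(c,None,fx=4.3,fy=4.3,interpolation=cv2.INTER_CUBIC))
f=load('scene0'); c=f['color'][140:290,235:435,::-1]
cv2.imwrite('pics/crop2.png',cv2.resize(c,None,fx=4,fy=4,interpolation=cv2.INTER_CUBIC))
E
```

```text
(no output)
```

View pics/crop1.png

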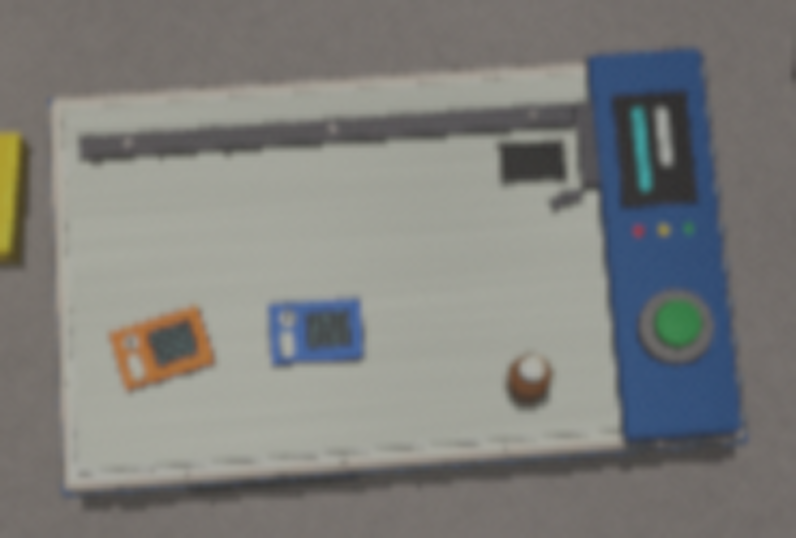

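View pics/crop2.png

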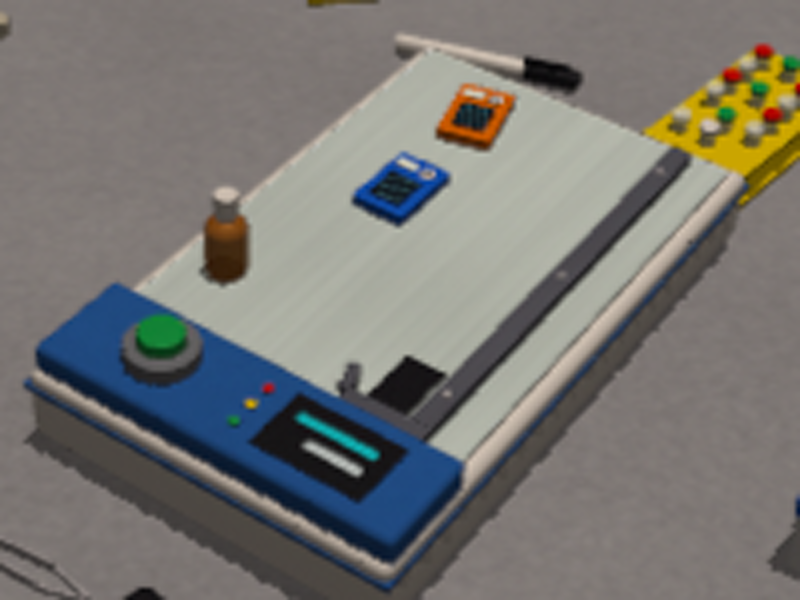

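Confirmed: the blue-framed chip is in the middle of the deck, and orange lies on its far (+y) side. The bottle is near the console, between the chip row and the button. Now I measure poses.

```bash
cat > m.py <<'E'
from h import *
def mask(f,kind,box):
    hsv=cv2.cvtColor(f['color'],cv2.COLOR_RGB2HSV); H,S,V=[hsv[...,i].astype(int) for i in range(3)]
    if kind=='blue': m=(H>100)&(H<130)&(S>110)
    if kind=='orange': m=(H<16)&(S>130)&(V>110)
    if kind=='green': m=(H>50)&(H<85)&(S>120)
    if kind=='dark': m=(V<115)
    x0,y0,x1,y1=box; o=np.zeros(m.shape,np.uint8); o[y0:y1,x0:x1]=m[y0:y1,x0:x1]*255
    return o
def big(m):
    c,_=cv2.findContours(m,cv2.RETR_EXTERNAL,cv2.CHAIN_APPROX_NONE); return max(c,key=cv2.contourArea)
def rect(f,m,z):
    c=big(m)[:,0,:]; P=ray(f,c,z)[:,:2]
    return cv2.minAreaRect((P*1000).astype(np.float32))
E
python3 - <<'E'
from m import *
B={'top':dict(blue=(255,178,292,206),orange=(220,180,252,212),console=(335,120,375,222),green=(345,178,372,204),win=(312,145,336,161)),
'scene':dict(blue=(318,172,352,200),orange=(338,158,368,182),console=(235,200,355,285),green=(262,212,290,234),win=(325,228,348,244))}
for n in('top','scene'):
    f=load(n+'0')
    print(n)
    for k,col,z in(('blue','blue',.069),('orange','orange',.069),('console','blue',.072),('green','green',.089)):
        m=mask(f,col,B[n][k]); r=rect(f,m,z); 
        r2=[np.round(x,1) for x in r]; print(k,r2)
    m=mask(f,'dark',B[n]['win']); c=big(m)[:,0,:]; print('win',cv2.minAreaRect((ray(f,c,.06)[:,:2]*1000).astype(np.float32)), c.min(0),c.max(0))
# rail face foot line in top
f=load('top0'); g=cv2.cvtColor(f['color'],cv2.COLOR_RGB2GRAY).astype(float)
pts=[];pt2=[]
for u in range(222,312,2):
    col=g[138:160,u]; d=np.diff(col); 
    i=np.argmax(d); 
    # subpixel
    w=d[max(i-1,0):i+2]; pts.append((u,138+i+.5+((w*np.arange(-1,len(w)-1)).sum()/w.sum())))
pts=np.array(pts); P=ray(f,pts,.06)[:,:2]*1000
l=cv2.fitLine(P.astype(np.float32),cv2.DIST_HUBER,0,.01,.01).ravel(); print('rail foot',l, P[0],P[-1])
print(proj(f,[[l[2]/1000,l[3]/1000,.06]]))
E
```

```text
top
blue [array([487.4,  94. ]), array([31. , 36.6]), np.float64(5.9)]
orange [array([476.7, 183.2]), array([33. , 37.8]), np.float64(18.5)]
console [array([ 545.4, -101.6]), array([231.7,  66.3]), np.float64(5.6)]
green [array([ 491.8, -106.9]), array([19.8, 20.4]), np.float64(89.9)]
win ((594.8401489257812, -24.731109619140625), (24.137365341186523, 38.881778717041016), 1.6096550226211548) [316 148] [331 157]
scene
blue [array([491.7,  97.3]), array([37.8, 59.2]), np.float64(5.3)]
orange [array([479.2, 188.2]), array([35.6, 53.9]), np.float64(19.7)]
console [array([ 553.7, -107.7]), array([239.4,  78. ]), np.float64(5.5)]
green [array([ 494.6, -107.7]), array([25.7, 28.1]), np.float64(42.6)]
win ((596.6258544921875, -25.00406265258789), (48.72642517089844, 43.10260009765625), 42.54087448120117) [325 229] [347 243]
rail foot [ 1.00627959e-01 -9.94924128e-01  5.99903259e+02  1.22369705e+02] [587.29238507 234.95136725] [611.50490129  10.3585832 ]
[[266.35488208 149.07293904]]
```

```bash
cat >> m.py <<'E'
K=6
def up(f,box,fn):
    x0,y0,x1,y1=box; c=f['color'][y0:y1,x0:x1].astype(np.float32); v=fn(c)
    return cv2.resize(v,None,fx=K,fy=K,interpolation=cv2.INTER_CUBIC)
def hull(f,box,fn,thr=None):
    v=up(f,box,fn); 
    if thr is None: thr=.5*np.percentile(v,97)+.5*np.percentile(v,5)
    m=(v>thr).astype(np.uint8)*255
    c=big(m)[:,0,:]; h=cv2.convexHull(c)[:,0,:].astype(float)
    return (h+.5)/K-.5+np.array(box[:2]),thr
FN=dict(blue=lambda c:c[...,2]-c[...,0],orange=lambda c:c[...,0]-c[...,2],green=lambda c:c[...,1]-c[...,0],dark=lambda c:-c.max(2))
def R(f,box,k,z,thr=None):
    h,t=hull(f,box,FN[k],thr); r=cv2.minAreaRect((ray(f,h,z)[:,:2]*1000).astype(np.float32)); return h,[np.round(x,1) for x in r]
E
cat > a.py <<'E'
from m import *
B={'top':dict(blue=(255,178,292,206),orange=(220,180,252,212),console=(328,120,380,225),green=(345,178,372,204),dark=(312,144,334,162)),
'scene':dict(blue=(318,172,352,200),orange=(338,158,368,182),console=(235,200,357,285),green=(262,212,290,234))}
for n in('top','scene'):
    f=load(n+'0'); vis=cv2.resize(f['color'][:,:,::-1],None,fx=4,fy=4,interpolation=cv2.INTER_CUBIC)
    for k,col,z in(('blue','blue',.069),('orange','orange',.069),('console','blue',.072),('green','green',.089),('dark','dark',.06)):
        if k not in B[n]: continue
        h,r=R(f,B[n][k],col,z); print(n,k,r)
        cv2.polylines(vis,[((h+.5)*4).astype(int)],True,(0,0,255),1)
    b=(200,115,385,240) if n=='top' else (235,140,435,290)
    cv2.imwrite(f'pics/v_{n}.png',vis[b[1]*4:b[3]*4,b[0]*4:b[2]*4])
E
python3 a.py
```

```text
top blue [array([486.8, 100.7]), array([35.9, 53.3]), np.float64(5.3)]
top orange [array([475. , 189.3]), array([36. , 53.4]), np.float64(19.3)]
top console [array([ 546. , -101.7]), array([234.5,  68.7]), np.float64(5.8)]
top green [array([ 492.4, -107.6]), array([26.1, 25.7]), np.float64(1.4)]
top dark [array([595.7, -24.5]), array([25.6, 39.3]), np.float64(4.6)]
scene blue [array([491.,  99.]), array([37.1, 56.7]), np.float64(5.1)]
scene orange [array([479.2, 187.2]), array([36.5, 58.4]), np.float64(19.3)]
scene console [array([ 552.6, -104.5]), array([238.5,  71.7]), np.float64(5.9)]
scene green [array([ 491.8, -105. ]), array([26. , 29.3]), np.float64(42.6)]
```

```bash
sleep 1; ls pics
```

```text
crop1.png
crop2.png
scene0.npz
scene0.png
top0.npz
top0.png
v_scene.png
v_top.png
```

View pics/v_top.png

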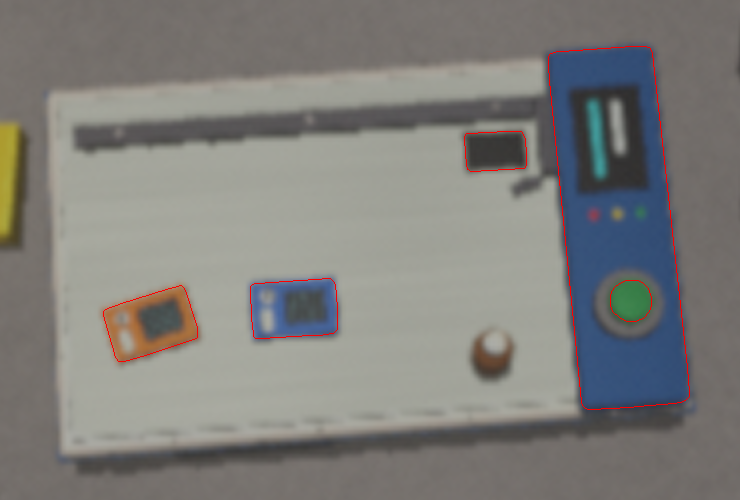

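View pics/v_scene.png

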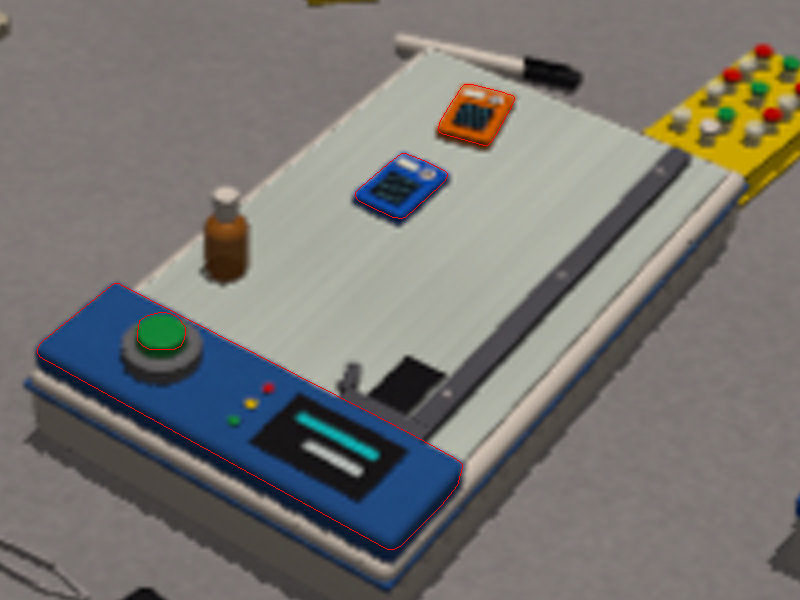

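Both fits agree: reader yaw is about 5.75°, the chip's yaw is about 5.2°, and it sits about 97 mm from the rail and 135 mm short of home. I'll close the fingers and travel high.

Request:
{"fn": "play_rows", "kwargs": {"motion": [[0.04, -0.0, 0.02, 0, 0, -5.5], [0.05, 0.02, 0, 0, 0, -5.5], [0.05, 0.04, 0, 0, 0, 0], [0.05, 0.04, 0, 0, 0, 0], [0.04, 0.05, 0, 0, 0, 0]], "claw": 1, "force": 20}}

```text
time_s: 0.72
tcp_pos: [0.4074, -0.4502, 0.2276]
orientation: [[-0.0, 0.995, 0.099], [0.001, 0.099, -0.995], [-1.0, -0.0, -0.001]]
ft_force: [0.7, 0.6, -0.2]
gripper_width: 0.0
```

Request:
{"fn": "play_rows", "kwargs": {"motion": [[0.01, 0.055, 0, 0, 0, 0], [0.01, 0.06, 0, 0, 0, 0], [0.01, 0.06, 0, 0, 0, 0], [0, 0.06, 0, 0, 0, 0], [0, 0.06, 0, 0, 0, 0]]}}

```text
time_s: 1.35
tcp_pos: [0.4355, -0.1548, 0.228]
orientation: [[-0.0, 0.995, 0.099], [-0.0, 0.099, -0.995], [-1.0, -0.0, 0.0]]
ft_force: [1.6, -0.1, -0.1]
gripper_width: -0.0001
```

Request:
{"fn": "play_rows", "kwargs": {"motion": [[0, 0.06, 0, 0, 0, 0], [0, 0.06, 0, 0, 0, 0], [0, 0.06, 0, 0, 0, 0], [0, 0.06, 0, 0, 0, 0], [0, 0.0, -0.05, 0, 0, 0]]}}

```text
time_s: 1.98
tcp_pos: [0.4376, 0.0883, 0.1805]
orientation: [[0.007, 0.994, 0.106], [0.001, 0.106, -0.994], [-1.0, 0.007, -0.0]]
ft_force: [0.8, -0.8, -1.3]
gripper_width: 0.0001
```

Request:
{"fn": "play_rows", "kwargs": {"motion": [[0, 0.007, -0.05, 0, 0, 0], [0, 0, -0.04, 0, 0, 0], [0, 0, -0.01, 0, 0, 0], [0, 0, 0, 0, 0, 0], [0, 0, 0, 0, 0, 0]]}}

```text
time_s: 2.6
tcp_pos: [0.437, 0.0902, 0.0798]
orientation: [[0.002, 0.995, 0.098], [0.0, 0.098, -0.995], [-1.0, 0.002, 0.0]]
ft_force: [-0.3, 0.3, 0.6]
gripper_width: 0.0001
```

```bash
python3 - <<'E'
from h import *
for n,b in(('scene',(285,100,435,230)),('top',(200,115,385,240))):
    f=snap(n,n+'1'); c=f['color'][b[1]:b[3],b[0]:b[2],::-1]
    cv2.imwrite(f'pics/c1{n}.png',cv2.resize(c,None,fx=4,fy=4,interpolation=cv2.INTER_CUBIC))
s=sensors.state(); print(s['tcp_pos'],s['ft_force'],ctrl.tips_ahead)
p=s['tcp_pos'].copy(); p[2]-=.011; print(proj(load('scene1'),p),proj(load('top1'),p))
E
```

```text
[0.43683484 0.09016202 0.07953999] [-0.25601062 -0.43012294 -0.63732756] 0.011
[[315.66471895 178.24425978]] [[276.62394667 211.50769028]]
```

View pics/c1scene.png

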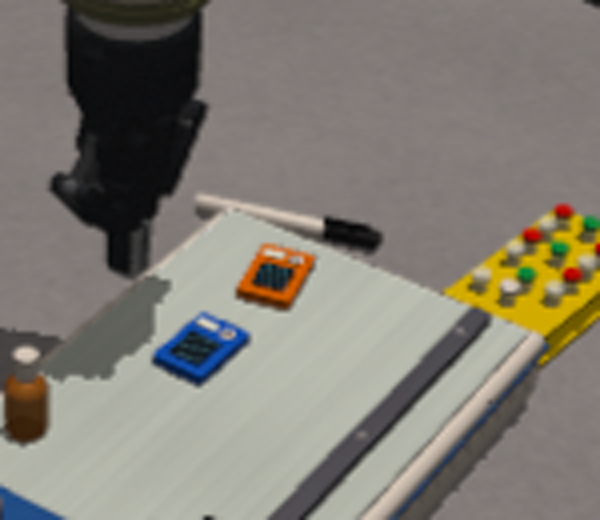

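View pics/c1top.png

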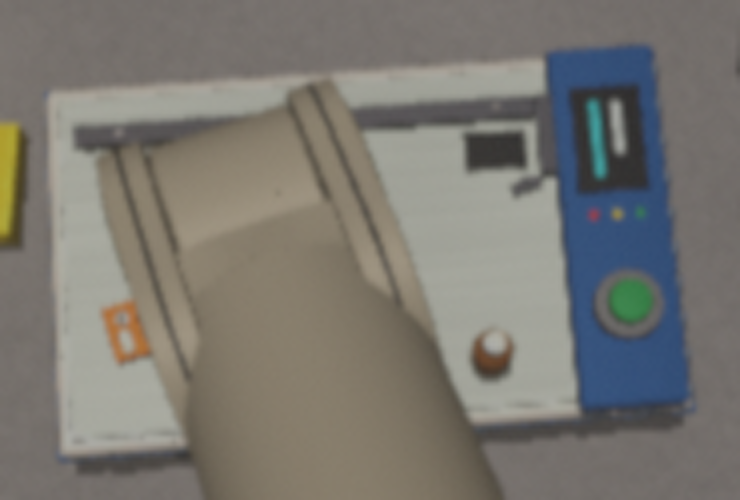

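```bash
python3 - <<'E'
from h import *
f=load('scene1'); c=f['color'][140:200,280:360,::-1].copy()
c=cv2.resize(c,None,fx=10,fy=10,interpolation=cv2.INTER_NEAREST)
s=sensors.state()
for p in([.4368,.0902,.0685],[.4368,.0902,.0795],[.487,.1,.069]):
    q=proj(f,p)[0]; cv2.circle(c,tuple(((q-[280,140]+.5)*10).astype(int)),5,(0,0,255),-1)
cv2.imwrite('pics/z1.png',c)
E
```

```text
(no output)
```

View pics/z1.png

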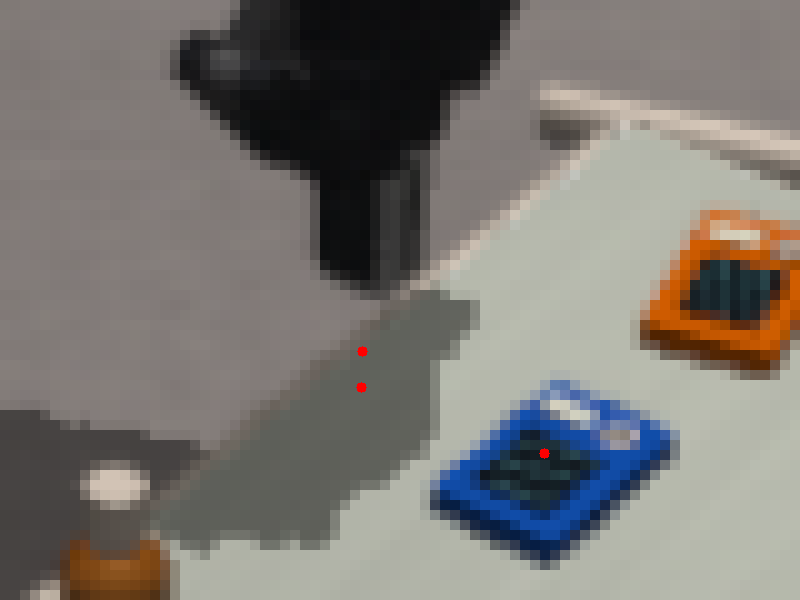

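```bash
python3 - <<'E'
from h import *
f=snap('scene','scene2'); a=load('scene1')
print(np.abs(f['color'].astype(int)-a['color']).sum(2).max())
print(sensors.state()['tcp_pos'],sensors.state()['qpos'])
print('tip if z=.0685',ray(f,[318,168.5],.0685),'z=.09',ray(f,[318,168.5],.095))
print('shadow end on deck',ray(f,[[326.5,170.5],[323,181],[310,194]],.06), 'shadow bench', ray(f,[282,182],0))
c=f['color'][0:220,220:420,::-1]; cv2.imwrite('pics/z2.png',cv2.resize(c,None,fx=2.7,fy=2.7,interpolation=cv2.INTER_CUBIC))
E
```

```text
121
[0.43667949 0.09013964 0.07932795] [ 0.37511375  0.11374429 -0.7047962   2.03686475  0.08747076  1.01779918
 -1.84463471]
tip if z=.0685 [[0.41454505 0.12445287 0.0685    ]] z=.09 [[0.43771773 0.09689463 0.095     ]]
shadow end on deck [[0.42853336 0.14155509 0.06      ]
 [0.45026974 0.10257882 0.06      ]
 [0.46039379 0.04314189 0.06      ]] shadow bench [[3.24188756e-01 8.49461132e-02 1.11022302e-16]]
```

View pics/z2.png

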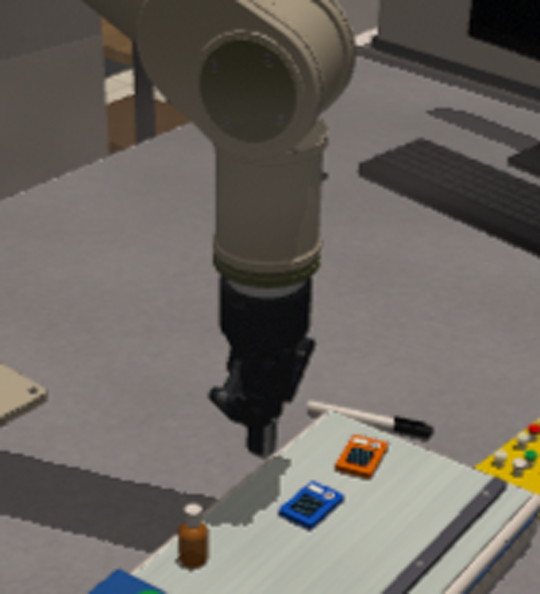

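```bash
python3 - <<'E'
from h import *
a=load('scene1')['color'].astype(int);b=load('scene2')['color'].astype(int)
d=np.abs(a-b).sum(2); ys,xs=np.where(d>30); print(len(ys),xs.min(),xs.max(),ys.min(),ys.max())
for k in(a,b): print(k[160:180,318].sum(1).tolist())
f=snap('scene','scene3')['color'].astype(int); print(f[160:180,318].sum(1).tolist()); print(sensors.state()['time_s'],sensors.state()['tcp_pos'])
E
```

```text
138 277 350 0 195
[157, 159, 157, 158, 178, 161, 180, 180, 186, 235, 317, 284, 274, 285, 285, 285, 286, 290, 289, 286]
[157, 156, 157, 160, 180, 180, 178, 181, 185, 236, 317, 286, 274, 283, 284, 286, 286, 291, 290, 284]
[158, 181, 180, 180, 180, 181, 180, 180, 184, 237, 317, 284, 277, 285, 285, 286, 287, 290, 289, 286]
2.8 [0.4365029  0.09009053 0.07911094]
```

Request:
{"fn": "play_rows", "kwargs": {"motion": [[0, 0, -0.002, 0, 0, 0], [0, 0, -0.002, 0, 0, 0], [0, 0, -0.001, 0, 0, 0], [0, 0, 0, 0, 0, 0], [0, 0, 0, 0, 0, 0]]}}

```text
time_s: 3.42
tcp_pos: [0.4359, 0.0902, 0.0732]
orientation: [[-0.0, 0.995, 0.099], [-0.0, 0.099, -0.995], [-1.0, -0.0, 0.0]]
ft_force: [-0.4, -0.6, 0.3]
gripper_width: 0.0
```

```bash
python3 - <<'E'
from h import *
f=snap('scene','scene4'); s=sensors.state(); print(s['tcp_pos'],s['ft_force'],s['qpos'])
print(f['color'].astype(int)[160:180,318].sum(1).tolist())
c=f['color'][140:200,280:360,::-1]
cv2.imwrite('pics/z4.png',cv2.resize(c,None,fx=10,fy=10,interpolation=cv2.INTER_NEAREST))
E
```

```text
[0.43587865 0.09012342 0.07325185] [ 0.46897469 -0.50677379  0.08589913] [ 0.3725124   0.12330281 -0.7042709   2.04289449  0.09447867  1.00655404
 -1.85057023]
[159, 180, 180, 179, 178, 180, 180, 179, 180, 179, 180, 202, 276, 283, 284, 286, 286, 289, 288, 286]
```

View pics/z4.png

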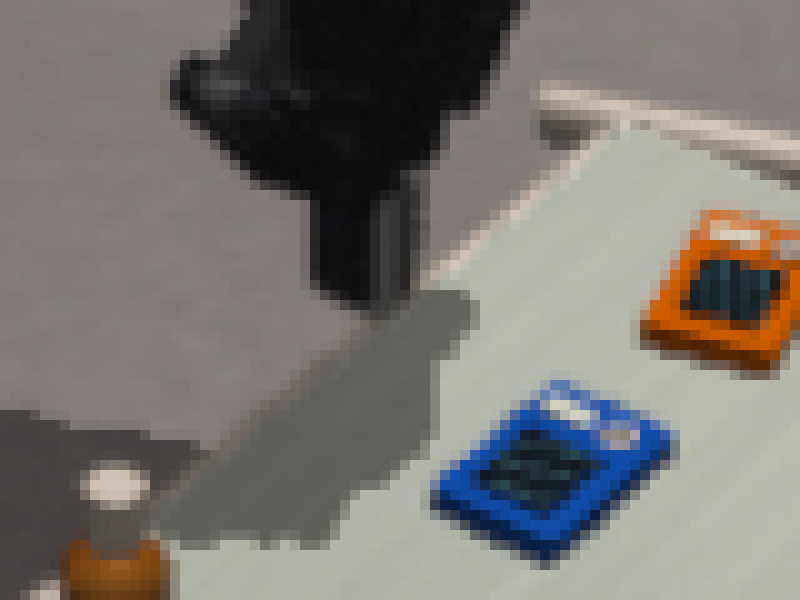

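Request:
{"fn": "play_rows", "kwargs": {"motion": [[0, 0, -0.001, 0, 0, 0], [0, 0, -0.001, 0, 0, 0], [0, 0, -0.001, 0, 0, 0], [0, 0, -0.001, 0, 0, 0], [0, 0, 0, 0, 0, 0]]}}

```text
time_s: 4.1
tcp_pos: [0.4358, 0.0901, 0.0691]
orientation: [[-0.0, 0.995, 0.099], [-0.0, 0.099, -0.995], [-1.0, -0.0, 0.0]]
ft_force: [-0.0, -0.5, -0.2]
gripper_width: -0.0001
```

Request:
{"fn": "play_rows", "kwargs": {"motion": [[0, 0, -0.001, 0, 0, 0], [0, 0, -0.001, 0, 0, 0], [0, 0, -0.001, 0, 0, 0], [0, 0, -0.001, 0, 0, 0], [0, 0, 0, 0, 0, 0]]}}

```text
time_s: 4.72
tcp_pos: [0.4358, 0.0901, 0.0652]
orientation: [[-0.0, 0.995, 0.099], [-0.0, 0.099, -0.995], [-1.0, -0.0, 0.0]]
ft_force: [0.1, 0.2, -0.1]
gripper_width: -0.0001
```

```bash
python3 - <<'E'
from h import *
f=snap('scene','scene5'); s=sensors.state(); print(s['tcp_pos'],s['ft_force'])
c=f['color'][140:200,280:360,::-1]
cv2.imwrite('pics/z5.png',cv2.resize(c,None,fx=10,fy=10,interpolation=cv2.INTER_NEAREST))
E
```

```text
[0.43583289 0.09013786 0.06521038] [0.09602661 0.35842023 0.29440618]
```

View pics/z5.png

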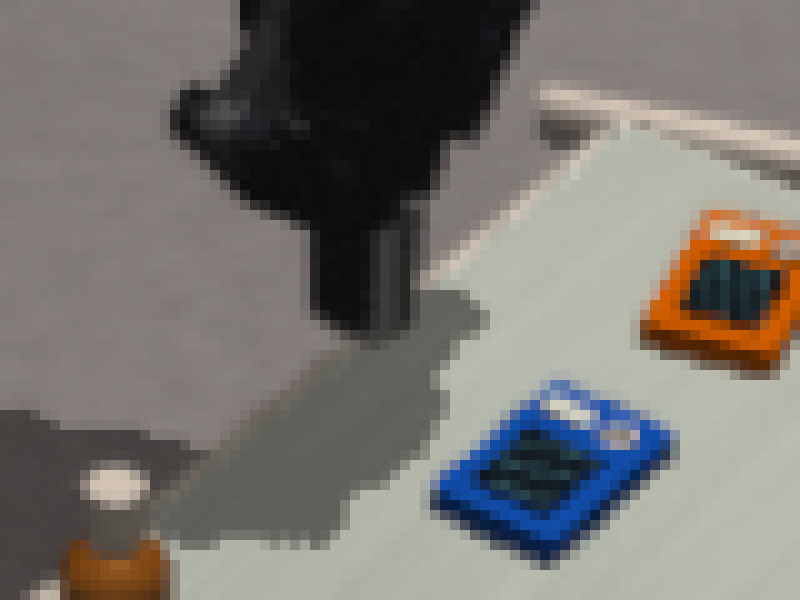

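```bash
python3 - <<'E'
from h import *
f=load('top0'); print(proj(f,[[.179,-.5984,.2075],[.179,-.5984,.1965],[.179,-.5984,.27]]))
print('shadow tip on bench',ray(f,[575,325],0))
c=f['color'][280:400,520:640,::-1]
cv2.imwrite('pics/z6.png',cv2.resize(c,None,fx=5,fy=5,interpolation=cv2.INTER_NEAREST))
g=load('top1');c=g['color'][100:400,180:400,::-1]
cv2.imwrite('pics/z7.png',cv2.resize(c,None,fx=2,fy=2,interpolation=cv2.INTER_CUBIC))
E
```

```text
[[602.36808069 331.43477684]
 [598.47384405 330.72620775]
 [626.56228031 335.83699059]]
shadow tip on bench [[ 0.16912472 -0.68255464  0.        ]]
```

View pics/z6.png

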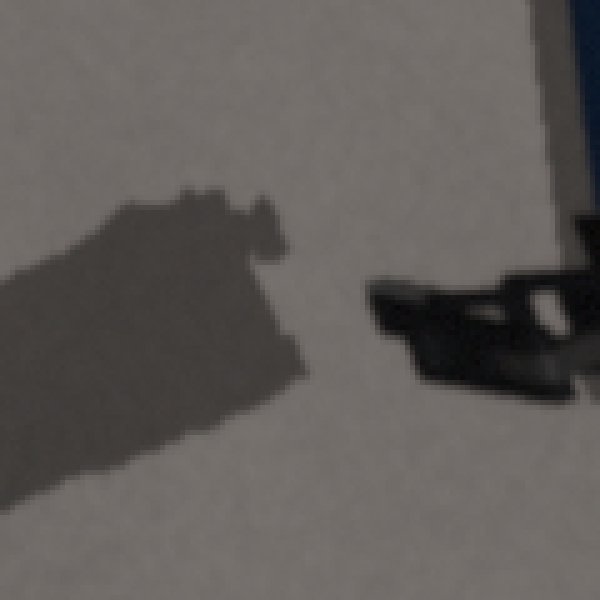

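Request:
{"fn": "play_rows", "kwargs": {"motion": [[0, 0, -0.001, 0, 0, 0], [0, 0, -0.001, 0, 0, 0], [0, 0, -0.001, 0, 0, 0], [0, 0, -0.001, 0, 0, 0], [0, 0, -0.001, 0, 0, 0]]}}

```text
time_s: 5.4
tcp_pos: [0.4359, 0.0901, 0.0602]
orientation: [[-0.0, 0.995, 0.099], [-0.0, 0.099, -0.995], [-1.0, -0.0, 0.0]]
ft_force: [-0.1, -0.0, 0.1]
gripper_width: -0.0001
```

```bash
python3 - <<'E'
from h import *
f=load('top0')
print('base corners', ray(f,[[264,346],[356,346],[267,351],[353,351]],0.01))
g=load('scene0'); print(ray(g,[[128,151],[185,116],[236,147],[176,176]],.0))
E
```

```text
base corners [[ 0.10975798  0.11339356  0.01      ]
 [ 0.11246022 -0.114446    0.01      ]
 [ 0.09812307  0.10557428  0.01      ]
 [ 0.10056416 -0.10694278  0.01      ]]
[[-0.09912617 -0.11126049  0.        ]
 [-0.14033482  0.11913304  0.        ]
 [ 0.11024123  0.11230727  0.        ]
 [ 0.09767219 -0.08946057  0.        ]]
```

```bash
python3 - <<'E'
from h import *
f=snap('scene','scene6'); s=sensors.state(); print(s['tcp_pos'],s['ft_force'],s['qpos'])
c=f['color'][140:200,280:360,::-1]
cv2.imwrite('pics/z8.png',cv2.resize(c,None,fx=10,fy=10,interpolation=cv2.INTER_NEAREST))
for z in(.06,.065,.07,.075,.08,.085): print(z,ray(f,[317,174.5],z))
E
```

```text
[0.4357932  0.0901085  0.06006203] [-0.22465668  0.52504763  0.54840743] [ 0.3658848   0.1451196  -0.70216828  2.05505201  0.11284943  0.97854377
 -1.86627399]
0.06 [[0.42192265 0.11248821 0.06      ]]
0.065 [[0.4261927  0.10743204 0.065     ]]
0.07 [[0.43046274 0.10237587 0.07      ]]
0.075 [[0.43473279 0.09731971 0.075     ]]
0.08 [[0.43900283 0.09226354 0.08      ]]
0.085 [[0.44327287 0.08720738 0.085     ]]
```

View pics/z8.png

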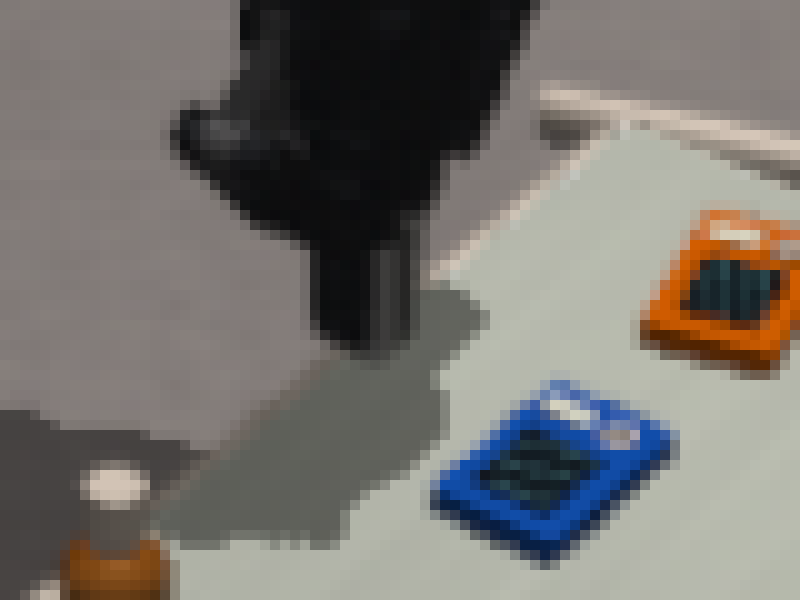

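Request:
{"fn": "play_rows", "kwargs": {"motion": [[0, 0, -0.002, 0, 0, 0], [0, 0, -0.002, 0, 0, 0], [0, 0, -0.001, 0, 0, 0], [0, 0, -0.001, 0, 0, 0], [0, 0, -0.001, 0, 0, 0]]}}

```text
time_s: 6.08
tcp_pos: [0.4359, 0.0901, 0.0532]
orientation: [[0.0, 0.995, 0.099], [-0.0, 0.099, -0.995], [-1.0, 0.0, 0.0]]
ft_force: [-0.7, 0.4, 0.3]
gripper_width: -0.0002
```

Request:
{"fn": "play_rows", "kwargs": {"motion": [[0, 0, -0.001, 0, 0, 0], [0, 0, -0.001, 0, 0, 0], [0, 0, -0.001, 0, 0, 0], [0, 0, -0.001, 0, 0, 0], [0, 0, 0, 0, 0, 0]]}}

```text
time_s: 6.7
tcp_pos: [0.4358, 0.0901, 0.0492]
orientation: [[-0.0, 0.995, 0.099], [-0.0, 0.099, -0.995], [-1.0, -0.0, 0.0]]
ft_force: [-0.4, -0.4, 0.2]
gripper_width: -0.0
```

```bash
python3 - <<'E'
from h import *
f=snap('scene','scene7'); s=sensors.state(); print(s['tcp_pos'],s['ft_force'])
c=f['color'][140:200,280:360,::-1]
cv2.imwrite('pics/z9.png',cv2.resize(c,None,fx=10,fy=10,interpolation=cv2.INTER_NEAREST))
for z in(.06,.065,.07): print(z,ray(f,[317,178],z))
E
```

```text
[0.43589737 0.09012221 0.04923762] [ 0.36137127 -0.34441279  0.69730315]
0.06 [[0.43141034 0.10164243 0.06      ]]
0.065 [[0.43561494 0.09666107 0.065     ]]
0.07 [[0.43981954 0.09167972 0.07      ]]
```

View pics/z9.png

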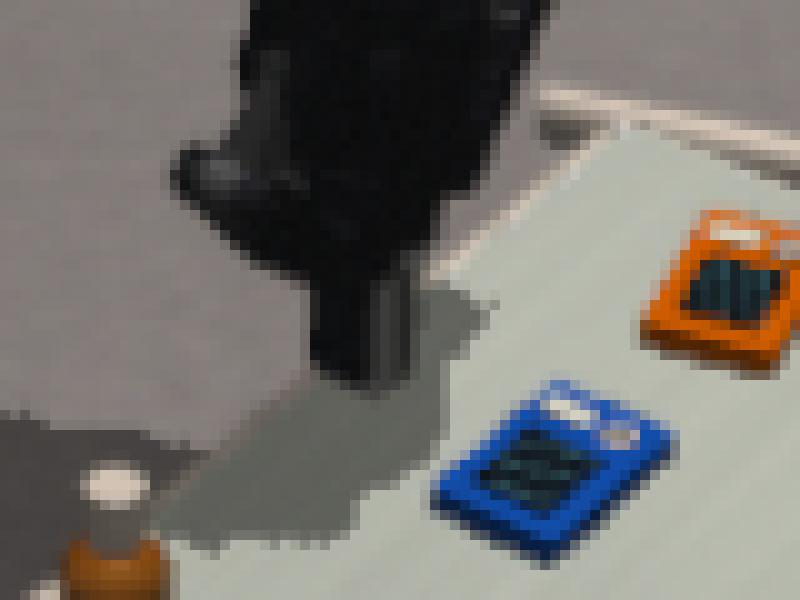

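Request:
{"fn": "play_rows", "kwargs": {"motion": [[0, 0, -0.001, 0, 0, 0], [0, 0, -0.001, 0, 0, 0], [0, 0, -0.001, 0, 0, 0], [0, 0, 0, 0, 0, 0], [0, 0, 0, 0, 0, 0]]}}

```text
time_s: 7.38
tcp_pos: [0.4359, 0.0901, 0.0463]
orientation: [[0.0, 0.995, 0.099], [-0.0, 0.099, -0.995], [-1.0, 0.0, 0.0]]
ft_force: [0.5, -0.2, -0.2]
gripper_width: 0.0
```

Request:
{"fn": "play_rows", "kwargs": {"motion": [[0, 0, -0.001, 0, 0, 0], [0, 0, 0, 0, 0, 0], [0, 0, -0.001, 0, 0, 0], [0, 0, 0, 0, 0, 0], [0, 0, 0, 0, 0, 0]]}}

```text
time_s: 8.0
tcp_pos: [0.4359, 0.0901, 0.0442]
orientation: [[0.0, 0.995, 0.099], [-0.0, 0.099, -0.995], [-1.0, -0.0, 0.0]]
ft_force: [0.6, 0.0, -0.5]
gripper_width: -0.0001
```

Request:
{"fn": "play_rows", "kwargs": {"motion": [[0, 0, -0.001, 0, 0, 0], [0, 0, 0, 0, 0, 0], [0, 0, -0.001, 0, 0, 0], [0, 0, 0, 0, 0, 0], [0, 0, 0, 0, 0, 0]]}}

```text
time_s: 8.62
tcp_pos: [0.4359, 0.0901, 0.0422]
orientation: [[-0.0, 0.995, 0.099], [-0.0, 0.099, -0.995], [-1.0, -0.0, 0.0]]
ft_force: [0.2, -0.6, 0.4]
gripper_width: -0.0004
```

```bash
python3 - <<'E'
from h import *
f=snap('scene','scene8'); s=sensors.state(); print(s['tcp_pos'],s['ft_force'])
c=f['color'][140:200,280:360,::-1]
cv2.imwrite('pics/z10.png',cv2.resize(c,None,fx=10,fy=10,interpolation=cv2.INTER_NEAREST))
for z in(.06,.065,.07): print(z,ray(f,[317,179.5],z))
E
```

```text
[0.43587525 0.09012956 0.04223541] [ 0.72978927 -0.74494833  0.65000091]
0.06 [[0.43542352 0.09705479 0.06      ]]
0.065 [[0.43960044 0.09210508 0.065     ]]
0.07 [[0.44377736 0.08715537 0.07      ]]
```

View pics/z10.png

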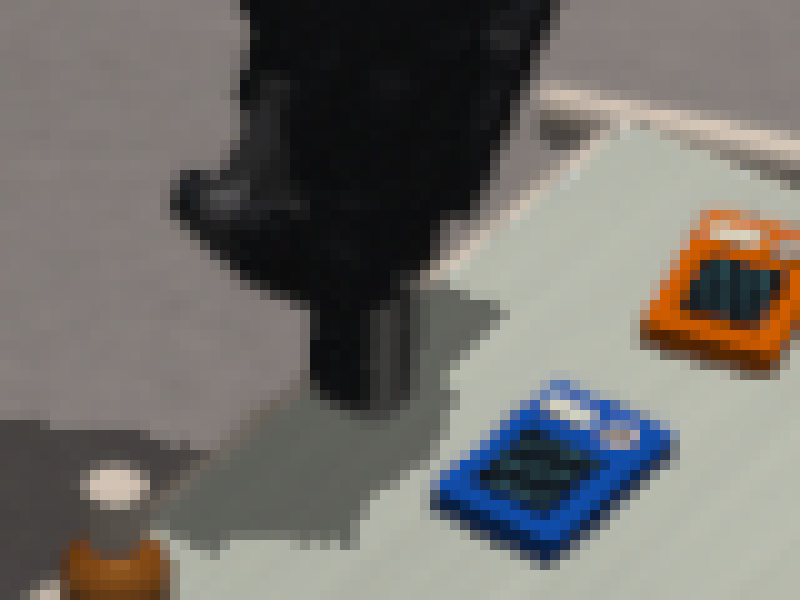

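Request:
{"fn": "play_rows", "kwargs": {"motion": [[0, 0, -0.001, 0, 0, 0], [0, 0, 0, 0, 0, 0], [0, 0, -0.001, 0, 0, 0], [0, 0, 0, 0, 0, 0], [0, 0, 0, 0, 0, 0]]}}

```text
time_s: 9.3
tcp_pos: [0.4358, 0.0901, 0.0402]
orientation: [[-0.0, 0.995, 0.099], [-0.0, 0.099, -0.995], [-1.0, -0.0, 0.0]]
ft_force: [-0.5, 0.3, -0.5]
gripper_width: 0.0002
```

Request:
{"fn": "play_rows", "kwargs": {"motion": [[0, 0, -0.001, 0, 0, 0], [0, 0, -0.001, 0, 0, 0], [0, 0, 0, 0, 0, 0], [0, 0, 0, 0, 0, 0], [0, 0, 0, 0, 0, 0]]}}

```text
time_s: 9.93
tcp_pos: [0.4359, 0.0901, 0.0383]
orientation: [[0.0, 0.995, 0.099], [-0.0, 0.099, -0.995], [-1.0, 0.0, 0.0]]
ft_force: [-0.6, -0.2, -1.0]
gripper_width: -0.0002
```

```bash
python3 - <<'E'
from h import *
f=snap('scene','scene9'); s=sensors.state(); print(s['tcp_pos'],s['ft_force'],s['joint_efforts'])
c=f['color'][140:200,280:360,::-1]
cv2.imwrite('pics/z11.png',cv2.resize(c,None,fx=10,fy=10,interpolation=cv2.INTER_NEAREST))
E
```

```text
[0.4359009  0.09011366 0.0382622 ] [ 1.17657147  0.25860629 -0.14122641] [-2.12194012e-03 -3.77378011e+01 -3.72963063e+00 -3.19030917e+01
  1.37591865e-02  1.35410912e-03  1.45774679e-04]
```

View pics/z11.png

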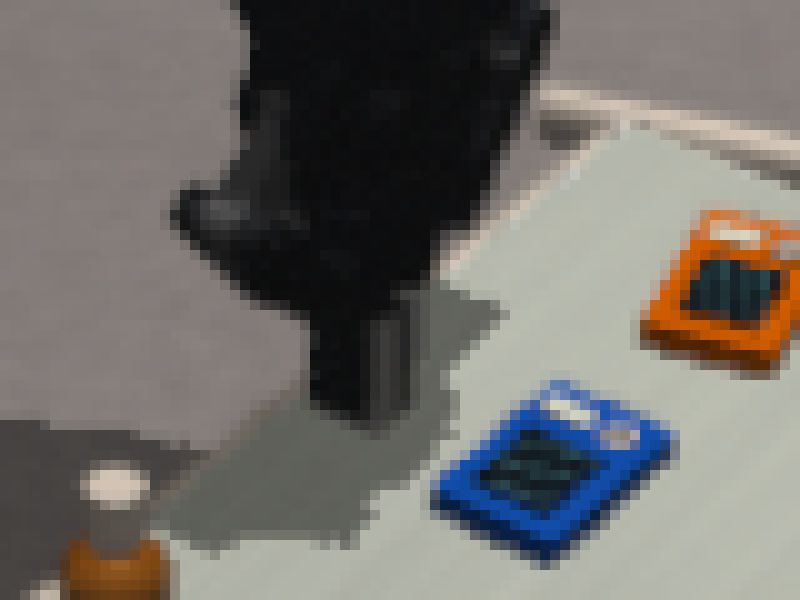

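Request:
{"fn": "play_rows", "kwargs": {"motion": [[0, 0, -0.001, 0, 0, 0], [0, 0, -0.001, 0, 0, 0], [0, 0, -0.001, 0, 0, 0], [0, 0, 0, 0, 0, 0], [0, 0, 0, 0, 0, 0]]}}

```text
time_s: 10.6
tcp_pos: [0.436, 0.0901, 0.0369]
orientation: [[-0.0, 0.995, 0.099], [-0.001, 0.099, -0.995], [-1.0, -0.0, 0.001]]
ft_force: [-11.6, -2.3, 29.4]
gripper_width: 0.0002
```

Request:
{"fn": "play_rows", "kwargs": {"motion": [[0, 0, -0.001, 0, 0, 0], [0, 0, 0, 0, 0, 0], [0, 0, -0.001, 0, 0, 0], [0, 0, 0, 0, 0, 0], [0, 0, 0, 0, 0, 0]]}}

```text
time_s: 11.22
tcp_pos: [0.4361, 0.0901, 0.0367]
orientation: [[-0.0, 0.995, 0.099], [-0.003, 0.099, -0.995], [-1.0, -0.001, 0.003]]
ft_force: [-25.8, -5.5, 62.3]
gripper_width: 0.0002
```

Request:
{"fn": "play_rows", "kwargs": {"motion": [[0, 0, 0.004, 0, 0, 0], [0, 0, 0.003, 0, 0, 0], [0, 0, 0, 0, 0, 0], [0, 0, 0, 0, 0, 0], [0, 0, 0, 0, 0, 0]]}}

```text
time_s: 11.85
tcp_pos: [0.4357, 0.0901, 0.04]
orientation: [[-0.001, 0.995, 0.099], [0.0, 0.099, -0.995], [-1.0, -0.001, -0.0]]
ft_force: [0.5, -0.5, -0.1]
gripper_width: -0.0004
```

```bash
python3 - <<'E'
from h import *
f=snap('scene','scene10'); s=sensors.state(); print(s['tcp_pos'],s['ft_force'],s['wrist_torque'])
c=f['color'][100:220,250:410,::-1]
cv2.imwrite('pics/z12.png',cv2.resize(c,None,fx=5,fy=5,interpolation=cv2.INTER_CUBIC))
E
```

```text
[0.4357103  0.0901188  0.04000655] [ 0.0758323  -0.37322466 -0.48588442] [-0.00154118  0.02294076 -0.03828077]
```

View pics/z12.png

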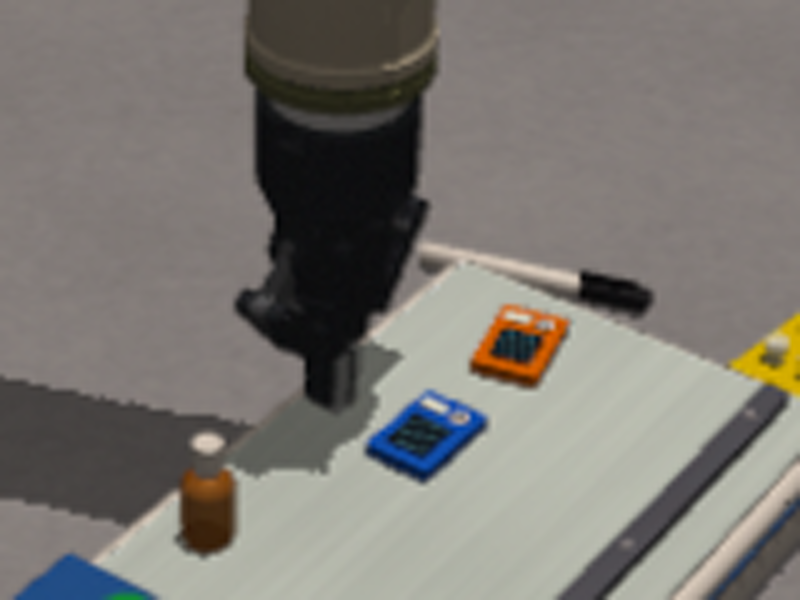

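```bash
python3 - <<'E'
from h import *
f=load('scene10')
P=ray(f,[[317.6,181.8],[310.8,179.4],[321.0,180.2]],.063); ex=np.array([.995,.1006]);ey=np.array([-.1006,.995])
s=np.array([.4357,.0901])
for p in P: print(p, 'rel tcp in reader axes', (p[:2]-s)@ex,(p[:2]-s)@ey)
for n,p in(('chip top',[.4868,.1007]),('chip scene',[.491,.099])): print(n,(np.array(p)-s)@ex,(np.array(p)-s)@ey)
c=f['color'][155:200,295:345,::-1]
cv2.imwrite('pics/z13.png',cv2.resize(c,None,fx=14,fy=12,interpolation=cv2.INTER_NEAREST))
E
```

```text
[0.44507685 0.08814957 0.063     ] rel tcp in reader axes 0.00913375328590982 -0.0028839890195662965
[0.42644758 0.08398239 0.063     ] rel tcp in reader axes -0.009821592249554567 -0.0051562284889385525
[0.44701056 0.09866832 0.063     ] rel tcp in reader axes 0.012115984727780861 0.0073876330287551435
chip top 0.05191086000000004 0.005406339999999996
chip scene 0.05591884000000002 0.003292320000000005
```

View pics/z13.png

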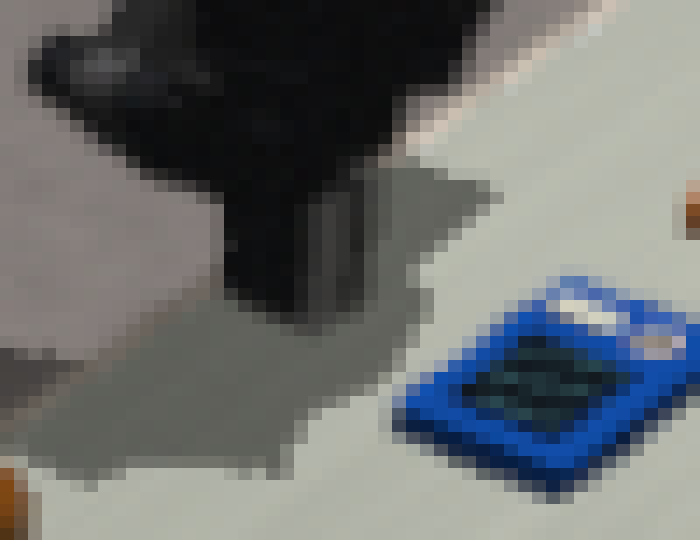

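Request:
{"fn": "play_rows", "kwargs": {"motion": [[0, 0.0045, 0, 0, 0, 0], [0, 0, 0, 0, 0, 0], [0, 0, -0.001, 0, 0, 0], [0, 0, -0.001, 0, 0, 0], [0, 0, 0, 0, 0, 0]], "claw": 0.65}}

```text
time_s: 12.52
tcp_pos: [0.4358, 0.0946, 0.0381]
orientation: [[-0.0, 0.995, 0.099], [-0.0, 0.099, -0.995], [-1.0, -0.0, 0.0]]
ft_force: [-0.0, 0.6, 0.3]
gripper_width: 0.0305
```

```bash
python3 - <<'E'
from h import *
f=snap('scene','scene11'); s=sensors.state(); print(s['tcp_pos'],s['ft_force'],s['gripper_width'])
c=f['color'][150:200,290:350,::-1]
cv2.imwrite('pics/z14.png',cv2.resize(c,None,fx=12,fy=12,interpolation=cv2.INTER_NEAREST))
E
```

```text
[0.43583227 0.09456528 0.0381892 ] [ 0.19518667 -0.53921791  0.17304529] 0.029980778381311687
```

View pics/z14.png

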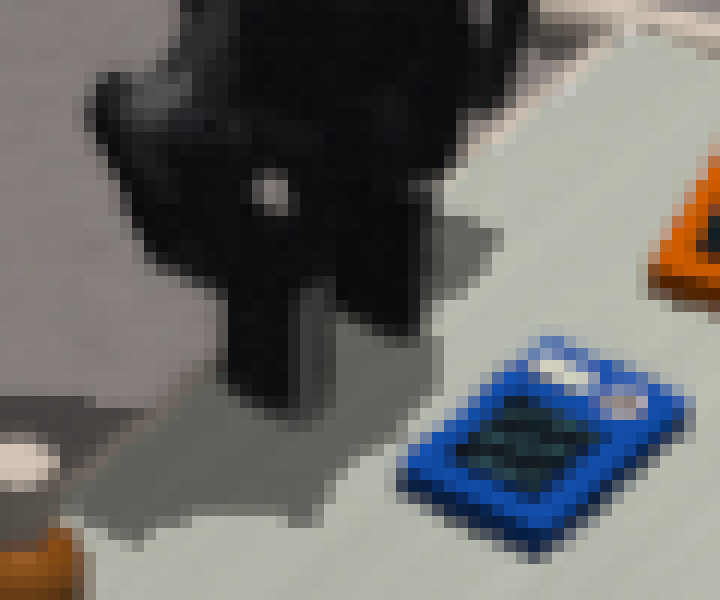

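Request:
{"fn": "play_rows", "kwargs": {"motion": [[0.008, 0.0008, 0, 0, 0, 0], [0.008, 0.0008, 0, 0, 0, 0], [0.006, 0.0006, 0, 0, 0, 0], [0.006, 0.0006, 0, 0, 0, 0], [0.006, 0.0006, 0, 0, 0, 0]]}}

```text
time_s: 13.2
tcp_pos: [0.4702, 0.0981, 0.0382]
orientation: [[-0.0, 0.995, 0.099], [-0.0, 0.099, -0.995], [-1.0, -0.0, 0.0]]
ft_force: [-1.4, 0.8, 0.3]
gripper_width: 0.0302
```

```bash
python3 - <<'E'
from h import *
f=snap('scene','scene12'); s=sensors.state(); print(s['tcp_pos'],s['ft_force'],s['gripper_width'])
c=f['color'][140:240,290:410,::-1]
cv2.imwrite('pics/z15.png',cv2.resize(c,None,fx=6,fy=6,interpolation=cv2.INTER_NEAREST))
E
```

```text
[0.47090885 0.09811754 0.03827412] [ 0.49654473 -1.15741259  0.77191778] 0.02998316085398016
```

View pics/z15.png

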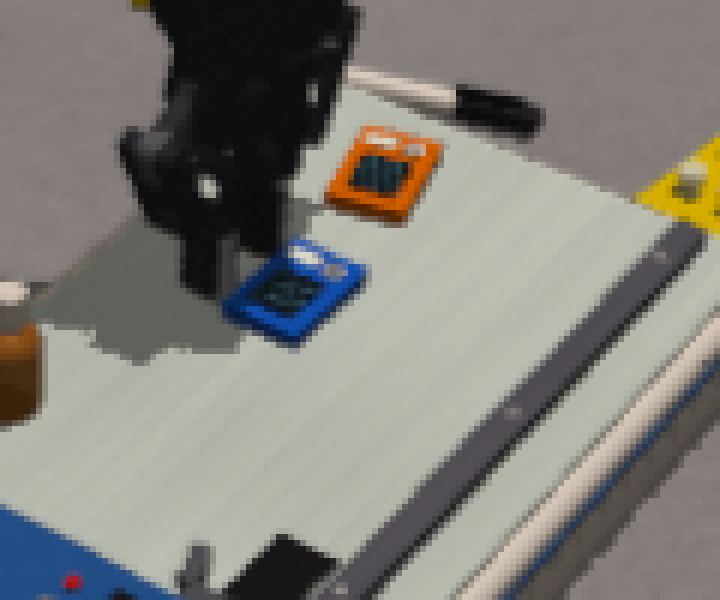

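Request:
{"fn": "play_rows", "kwargs": {"motion": [[0.007, 0.0007, 0, 0, 0, 0], [0.007, 0.0007, 0, 0, 0, 0], [0.007, 0.0007, 0, 0, 0, 0], [0.007, 0.0007, 0, 0, 0, 0], [0.007, 0.0007, 0, 0, 0, 0]]}}

```text
time_s: 13.88
tcp_pos: [0.5054, 0.1016, 0.0382]
orientation: [[0.0, 0.995, 0.099], [-0.0, 0.099, -0.995], [-1.0, 0.0, 0.0]]
ft_force: [-0.6, 0.5, -0.3]
gripper_width: 0.0301
```

Request:
{"fn": "play_rows", "kwargs": {"motion": [[0.007, 0.0007, 0, 0, 0, 0], [0.007, 0.0007, 0, 0, 0, 0], [0.007, 0.0007, 0, 0, 0, 0], [0.006, 0.0006, 0, 0, 0, 0], [0.004, 0.0004, 0, 0, 0, 0]]}}

```text
time_s: 14.5
tcp_pos: [0.5362, 0.1046, 0.0382]
orientation: [[-0.0, 0.995, 0.099], [-0.0, 0.099, -0.995], [-1.0, -0.0, 0.0]]
ft_force: [-0.5, -0.7, 0.0]
gripper_width: 0.0299
```

```bash
python3 - <<'E'
from h import *
f=snap('scene','scene13'); s=sensors.state(); print(s['tcp_pos'],s['ft_force'],s['gripper_width'])
c=f['color'][140:240,290:410,::-1]
cv2.imwrite('pics/z16.png',cv2.resize(c,None,fx=6,fy=6,interpolation=cv2.INTER_NEAREST))
E
```

```text
[0.53655473 0.10465392 0.03822769] [-0.0288008  -0.36914631  0.01159545] 0.030016601512769185
```

View pics/z16.png

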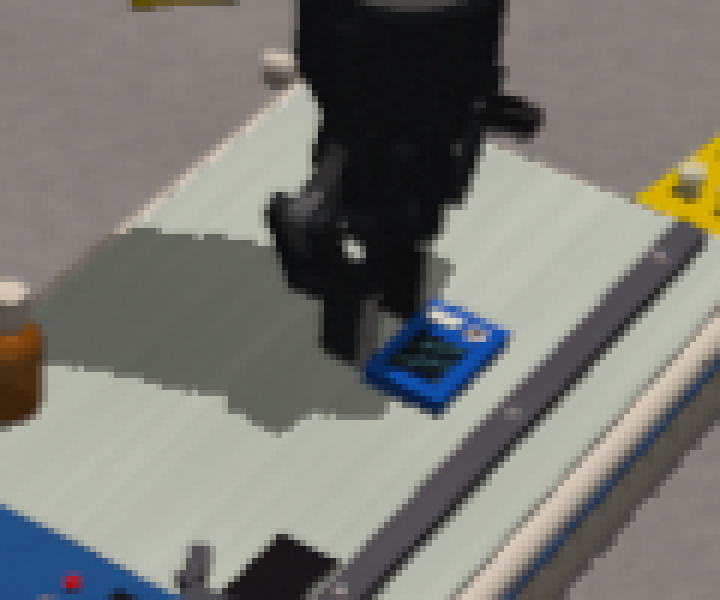

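Request:
{"fn": "play_rows", "kwargs": {"motion": [[0.005, 0.0005, 0, 0, 0, 0], [0.004, 0.0004, 0, 0, 0, 0], [0.003, 0.0003, 0, 0, 0, 0], [0.002, 0.0002, 0, 0, 0, 0], [0, 0, 0, 0, 0, 0]]}}

```text
time_s: 15.18
tcp_pos: [0.5499, 0.106, 0.0382]
orientation: [[0.0, 0.995, 0.099], [-0.0, 0.099, -0.995], [-1.0, 0.0, 0.0]]
ft_force: [0.4, -0.2, -0.2]
gripper_width: 0.03
```

Request:
{"fn": "play_rows", "kwargs": {"motion": [[0.001, 0.0001, 0, 0, 0, 0], [0.001, 0.0001, 0, 0, 0, 0], [0, 0, 0, 0, 0, 0], [0, 0, 0, 0, 0, 0], [0, 0, 0, 0, 0, 0]]}}

```text
time_s: 15.8
tcp_pos: [0.5519, 0.1062, 0.0382]
orientation: [[0.0, 0.995, 0.099], [-0.0, 0.099, -0.995], [-1.0, 0.0, 0.0]]
ft_force: [-0.1, -0.3, 0.9]
gripper_width: 0.0297
```

```bash
cat > look.py <<'E'
import sys
from m import *
tag=sys.argv[1]
f=snap('scene','s_'+tag); s=sensors.state(); print(s['time_s'],s['tcp_pos'],s['ft_force'])
b=(300,150,400,260); vis=cv2.resize(f['color'][b[1]:b[3],b[0]:b[2],::-1],None,fx=5,fy=5,interpolation=cv2.INTER_CUBIC)
cv2.imwrite(f'pics/s_{tag}_v.png',vis)
E
python3 look.py a
```

```text
15.85 [0.55184865 0.10621409 0.03824032] [ 0.6014987  -0.19661422 -0.06086494]
```

View pics/s_a_v.png

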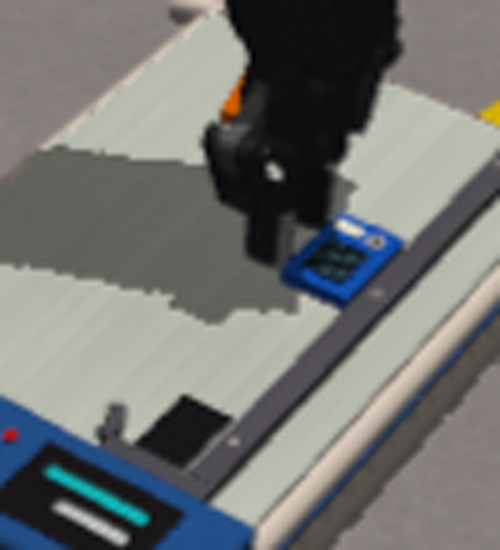

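Request:
{"fn": "play_rows", "kwargs": {"motion": [[0.0005, 0, 0, 0, 0, 0], [0.0005, 0.0001, 0, 0, 0, 0], [0.0005, 0, 0, 0, 0, 0], [0, 0, 0, 0, 0, 0], [0, 0, 0, 0, 0, 0]]}}

```text
time_s: 16.48
tcp_pos: [0.5534, 0.1063, 0.0382]
orientation: [[0.0, 0.995, 0.099], [-0.0, 0.099, -0.995], [-1.0, 0.0, 0.0]]
ft_force: [-0.0, -0.2, 0.7]
gripper_width: 0.0299
```

Request:
{"fn": "play_rows", "kwargs": {"motion": [[0.0005, 0, 0, 0, 0, 0], [0.0005, 0.0001, 0, 0, 0, 0], [0.0005, 0, 0, 0, 0, 0], [0, 0, 0, 0, 0, 0], [0, 0, 0, 0, 0, 0]]}}

```text
time_s: 17.1
tcp_pos: [0.5548, 0.1064, 0.0382]
orientation: [[-0.0, 0.995, 0.099], [-0.0, 0.099, -0.995], [-1.0, -0.0, 0.0]]
ft_force: [-0.9, -0.6, 0.6]
gripper_width: 0.0297
```

Request:
{"fn": "play_rows", "kwargs": {"motion": [[0.0005, 0, 0, 0, 0, 0], [0.0005, 0.0001, 0, 0, 0, 0], [0, 0, 0, 0, 0, 0], [0, 0, 0, 0, 0, 0], [0, 0, 0, 0, 0, 0]]}}

```text
time_s: 17.73
tcp_pos: [0.5548, 0.1064, 0.0379]
orientation: [[-0.002, 0.995, 0.099], [-0.001, 0.099, -0.995], [-1.0, -0.002, 0.0]]
ft_force: [-4.7, -0.5, 1.7]
gripper_width: 0.0301
```

```bash
python3 look.py b
```

```text
17.775 [0.55483501 0.1064436  0.03793017] [-5.61518828 -1.29199854  2.52434502]
```

View pics/s_b_v.png

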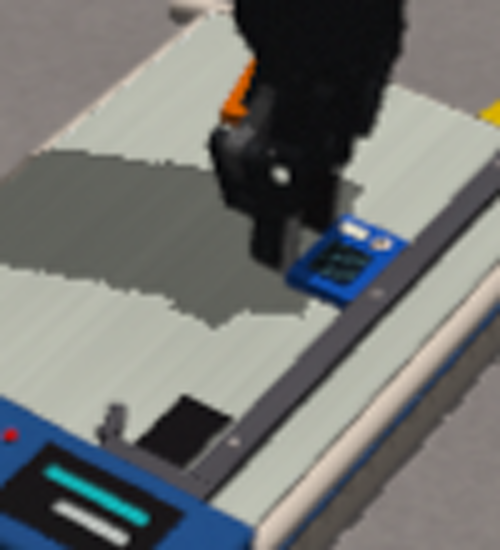

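Request:
{"fn": "play_rows", "kwargs": {"motion": [[-0.004, -0.0004, 0, 0, 0, 0], [-0.012, -0.0012, 0, 0, 0, 0], [-0.014, -0.0014, 0.005, 0, 0, 0], [0, 0, 0.03, 0, 0, 0], [0, 0.04, 0.02, 0, 0, 0]]}}

```text
time_s: 18.4
tcp_pos: [0.5261, 0.1407, 0.0946]
orientation: [[0.001, 0.996, 0.093], [-0.002, 0.093, -0.996], [-1.0, 0.001, 0.002]]
ft_force: [0.8, 0.5, -0.7]
gripper_width: 0.03
```

```bash
python3 look.py c; python3 - <<'E'
from m import *
f=load('s_c'); h,r=R(f,(345,185,388,215),'blue',.069); print(r, h.min(0),h.max(0))
print(sensors.state()['tcp_pos'],sensors.state()['gripper_width'])
E
```

```text
18.45 [0.52606945 0.14968425 0.09764286] [-1.33010219  5.94893418  2.96878082]
[array([585.6, 108.5]), array([35.1, 56.7]), np.float64(5.7)] [357.41666667 192.58333333] [380.91666667 209.75      ]
[0.52606945 0.14968425 0.09764286] 0.030182887047186954
```

View pics/s_c_v.png

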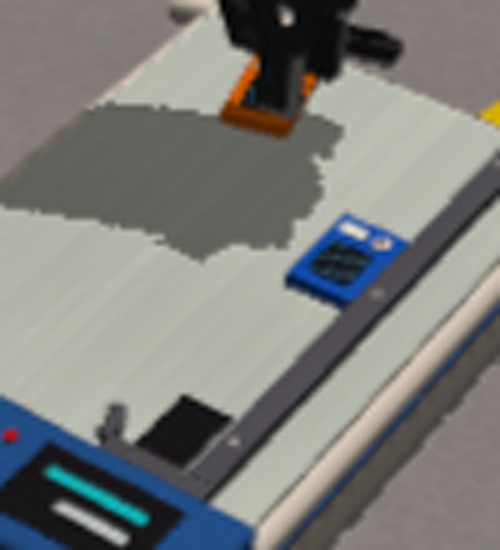

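Request:
{"fn": "play_rows", "kwargs": {"motion": [[0.018, 0.0018, 0, 0, 0, 0], [0.018, 0.0018, 0, 0, 0, 0], [0.0157, 0.0016, 0, 0, 0, 0], [0, 0, -0.03, 0, 0, 0], [0, 0, -0.01, 0, 0, 0]], "claw": 1}}

```text
time_s: 19.08
tcp_pos: [0.5761, 0.1484, 0.052]
orientation: [[-0.002, 0.995, 0.099], [-0.001, 0.099, -0.995], [-1.0, -0.002, 0.0]]
ft_force: [-0.4, 0.7, -0.1]
gripper_width: 0.0004
```

```bash
python3 look.py d
```

```text
19.125 [0.57589591 0.14826412 0.05137796] [-0.89477317  0.35091079 -1.48537395]
```

View pics/s_d_v.png

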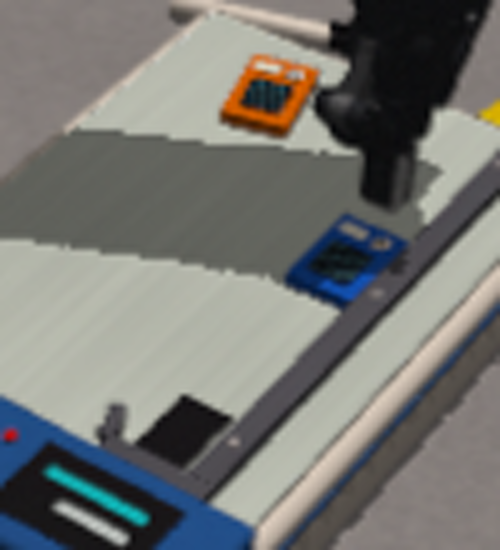

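Request:
{"fn": "play_rows", "kwargs": {"motion": [[0.0015, 0.005, 0, 0, 0, 0], [0, 0, -0.005, 0, 0, 0], [0, 0, -0.004, 0, 0, 0], [0, 0, -0.002, 0, 0, 0], [0, 0, 0, 0, 0, 0]]}}

```text
time_s: 19.75
tcp_pos: [0.579, 0.1536, 0.0421]
orientation: [[-0.0, 0.995, 0.099], [-0.0, 0.099, -0.995], [-1.0, -0.0, 0.0]]
ft_force: [0.8, 0.2, -0.3]
gripper_width: -0.0001
```

```bash
python3 look.py e
```

```text
19.8 [0.57908074 0.15366911 0.04225833] [-0.51032475 -0.26521455  0.05249502]
```

View pics/s_e_v.png

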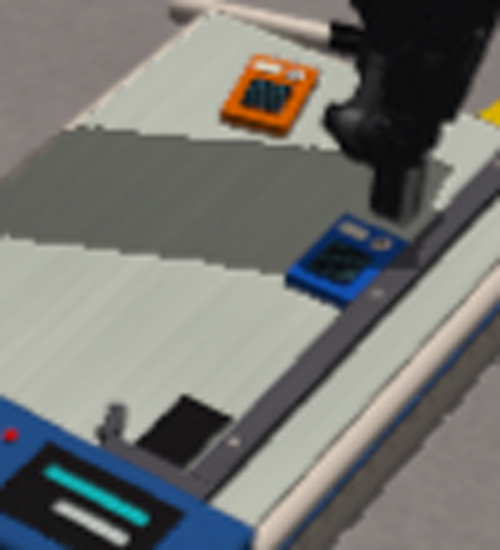

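Request:
{"fn": "play_rows", "kwargs": {"motion": [[0, 0, -0.0025, 0, 0, 0], [0.0006, -0.006, 0, 0, 0, 0], [0.0006, -0.006, 0, 0, 0, 0], [0.0006, -0.006, 0, 0, 0, 0], [0.0006, -0.006, 0, 0, 0, 0]]}}

```text
time_s: 20.42
tcp_pos: [0.5816, 0.1291, 0.0398]
orientation: [[0.0, 0.995, 0.098], [-0.0, 0.098, -0.995], [-1.0, 0.0, 0.0]]
ft_force: [0.4, 0.3, 0.2]
gripper_width: -0.0
```

```bash
python3 look.py f
```

```text
20.475 [0.58175623 0.1280403  0.03969797] [ 0.98940145 -1.0261939  -0.80066442]
```

View pics/s_f_v.png

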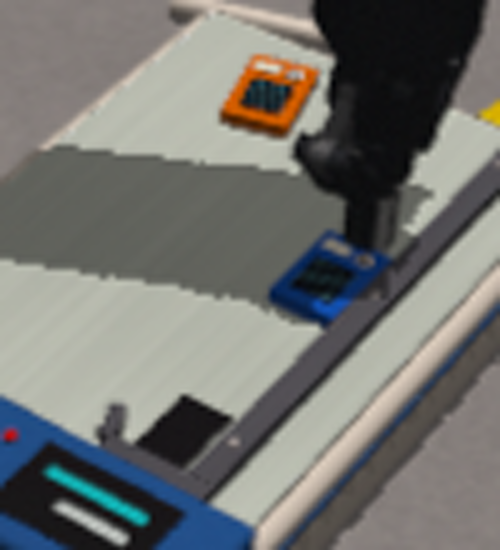

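Request:
{"fn": "play_rows", "kwargs": {"motion": [[0.0008, -0.007, 0, 0, 0, 0], [0.0008, -0.007, 0, 0, 0, 0], [0.0008, -0.007, 0, 0, 0, 0], [0.0008, -0.007, 0, 0, 0, 0], [0.0008, -0.007, 0, 0, 0, 0]]}}

```text
time_s: 21.1
tcp_pos: [0.5855, 0.0942, 0.0397]
orientation: [[0.0, 0.995, 0.099], [-0.0, 0.099, -0.995], [-1.0, 0.0, 0.0]]
ft_force: [-0.7, -0.5, 0.3]
gripper_width: 0.0002
```

```bash
python3 look.py g
```

```text
21.15 [0.58575444 0.09292149 0.03965916] [ 0.65820861 -0.69702899  0.14305014]
```

View pics/s_g_v.png

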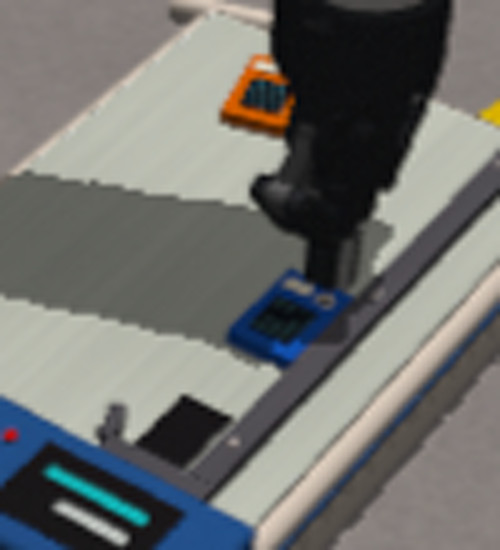

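Request:
{"fn": "play_rows", "kwargs": {"motion": [[0.0008, -0.007, 0, 0, 0, 0], [0.0008, -0.007, 0, 0, 0, 0], [0.0008, -0.007, 0, 0, 0, 0], [0.0008, -0.007, 0, 0, 0, 0], [0.0008, -0.007, 0, 0, 0, 0]]}}

```text
time_s: 21.78
tcp_pos: [0.5895, 0.0592, 0.0397]
orientation: [[0.0, 0.995, 0.099], [-0.0, 0.099, -0.995], [-1.0, 0.0, 0.0]]
ft_force: [0.5, 0.3, -0.2]
gripper_width: 0.0002
```

```bash
python3 look.py h
```

```text
21.825 [0.58972048 0.0579414  0.03968162] [ 0.25652636 -1.20433673 -0.78176205]
```

View pics/s_h_v.png

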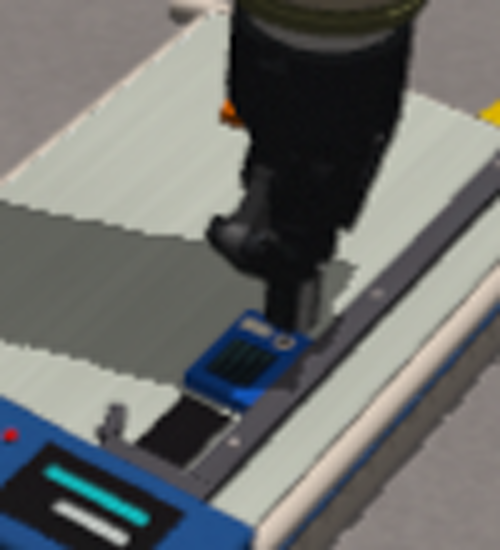

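Request:
{"fn": "play_rows", "kwargs": {"motion": [[0.0008, -0.007, 0, 0, 0, 0], [0.0008, -0.007, 0, 0, 0, 0], [0.0008, -0.007, 0, 0, 0, 0], [0.0008, -0.007, 0, 0, 0, 0], [0.0006, -0.005, 0, 0, 0, 0]]}}

```text
time_s: 22.45
tcp_pos: [0.5933, 0.0261, 0.0397]
orientation: [[0.0, 0.995, 0.098], [-0.0, 0.098, -0.995], [-1.0, 0.0, 0.0]]
ft_force: [-0.1, -0.4, -0.3]
gripper_width: -0.0
```

```bash
python3 look.py i
```

```text
22.5 [0.59341156 0.02537102 0.03965735] [ 1.18712215 -1.71271409  0.162877  ]
```

View pics/s_i_v.png

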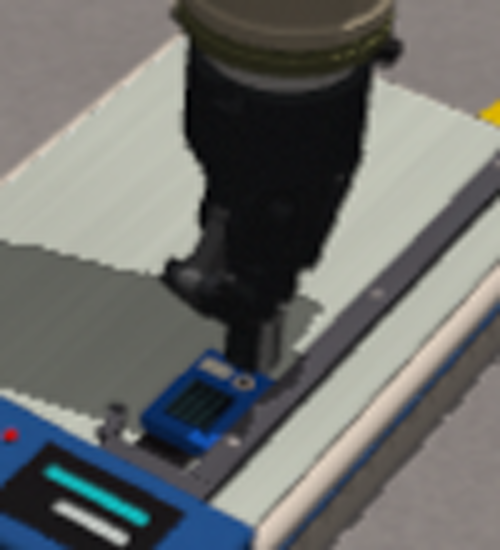

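Request:
{"fn": "play_rows", "kwargs": {"motion": [[0.0005, -0.004, 0, 0, 0, 0], [0.0004, -0.003, 0, 0, 0, 0], [0.0003, -0.003, 0, 0, 0, 0], [0.0002, -0.002, 0, 0, 0, 0], [0, 0, 0, 0, 0, 0]]}}

```text
time_s: 23.12
tcp_pos: [0.5947, 0.0146, 0.0397]
orientation: [[0.0, 0.995, 0.098], [-0.0, 0.098, -0.995], [-1.0, -0.0, 0.0]]
ft_force: [0.5, -0.3, -1.1]
gripper_width: 0.0001
```

Request:
{"fn": "play_rows", "kwargs": {"motion": [[0.0001, -0.0007, 0, 0, 0, 0], [0.0001, -0.0007, 0, 0, 0, 0], [0, 0, 0, 0, 0, 0], [0, 0, 0, 0, 0, 0], [0, 0, 0, 0, 0, 0]]}}

```text
time_s: 23.75
tcp_pos: [0.5949, 0.0133, 0.0397]
orientation: [[-0.0, 0.995, 0.099], [-0.0, 0.099, -0.995], [-1.0, -0.0, 0.0]]
ft_force: [-0.4, 0.7, -0.2]
gripper_width: -0.0
```

Request:
{"fn": "play_rows", "kwargs": {"motion": [[0.0001, -0.0007, 0, 0, 0, 0], [0.0001, -0.0007, 0, 0, 0, 0], [0.0001, -0.0006, 0, 0, 0, 0], [0, 0, 0, 0, 0, 0], [0, 0, 0, 0, 0, 0]]}}

```text
time_s: 24.38
tcp_pos: [0.5952, 0.0113, 0.0397]
orientation: [[0.0, 0.995, 0.099], [-0.0, 0.099, -0.995], [-1.0, 0.0, 0.0]]
ft_force: [0.2, 0.4, 0.3]
gripper_width: -0.0003
```

```bash
python3 look.py j
```

```text
24.425 [0.59518578 0.01133873 0.0397573 ] [ 0.42426296 -0.16433466  0.45120295]
```

View pics/s_j_v.png

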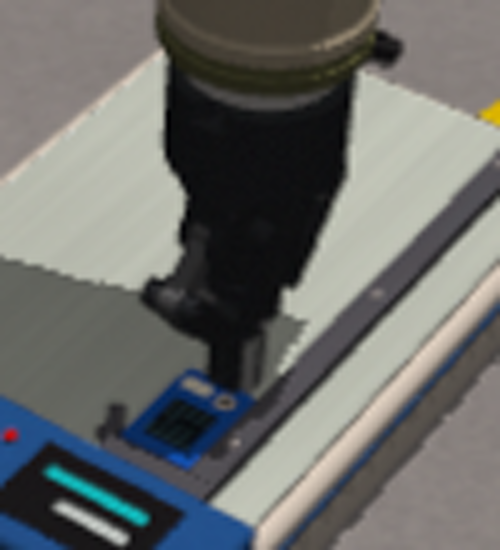

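Nearly home, with no end-stop force yet; creeping on.

Request:
{"fn": "play_rows", "kwargs": {"motion": [[0.0001, -0.0005, 0, 0, 0, 0], [0.0001, -0.0005, 0, 0, 0, 0], [0, -0.0005, 0, 0, 0, 0], [0, 0, 0, 0, 0, 0], [0, 0, 0, 0, 0, 0]]}}

```text
time_s: 25.05
tcp_pos: [0.5954, 0.0098, 0.0397]
orientation: [[0.0, 0.995, 0.099], [-0.0, 0.099, -0.995], [-1.0, 0.0, 0.0]]
ft_force: [-0.9, 0.5, -0.7]
gripper_width: 0.0001
```

Request:
{"fn": "play_rows", "kwargs": {"motion": [[0.0001, -0.0005, 0, 0, 0, 0], [0, -0.0005, 0, 0, 0, 0], [0, -0.0004, 0, 0, 0, 0], [0, 0, 0, 0, 0, 0], [0, 0, 0, 0, 0, 0]]}}

```text
time_s: 25.68
tcp_pos: [0.5954, 0.009, 0.0397]
orientation: [[0.0, 0.995, 0.099], [0.001, 0.099, -0.995], [-1.0, 0.0, -0.001]]
ft_force: [-0.6, 4.0, 0.3]
gripper_width: -0.0003
```

Request:
{"fn": "play_rows", "kwargs": {"motion": [[0, -0.0002, 0, 0, 0, 0], [0, 0, 0, 0, 0, 0], [-0.0004, 0.004, 0, 0, 0, 0], [-0.001, 0.012, 0, 0, 0, 0], [0, 0.004, 0.04, 0, 0, 0]]}}

```text
time_s: 26.3
tcp_pos: [0.5918, 0.029, 0.0776]
orientation: [[-0.005, 0.995, 0.099], [-0.0, 0.099, -0.995], [-1.0, -0.005, -0.0]]
ft_force: [0.9, 0.5, 0.2]
gripper_width: -0.0001
```

```bash
python3 look.py k; python3 - <<'E'
from m import *
f=snap('top','t_k')
b=(200,115,385,240)
cv2.imwrite('pics/t_k_v.png',cv2.resize(f['color'][b[1]:b[3],b[0]:b[2],::-1],None,fx=4,fy=4,interpolation=cv2.INTER_CUBIC))
E
```

```text
26.35 [0.59563558 0.03029786 0.08488768] [3.6218406  2.51548645 5.21899433]
```

View pics/s_k_v.png

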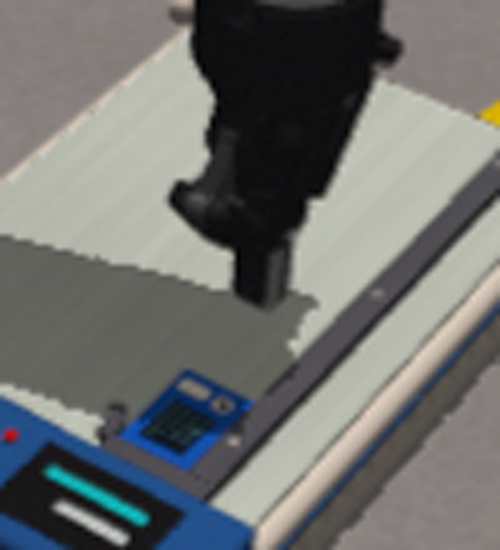

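View pics/t_k_v.png

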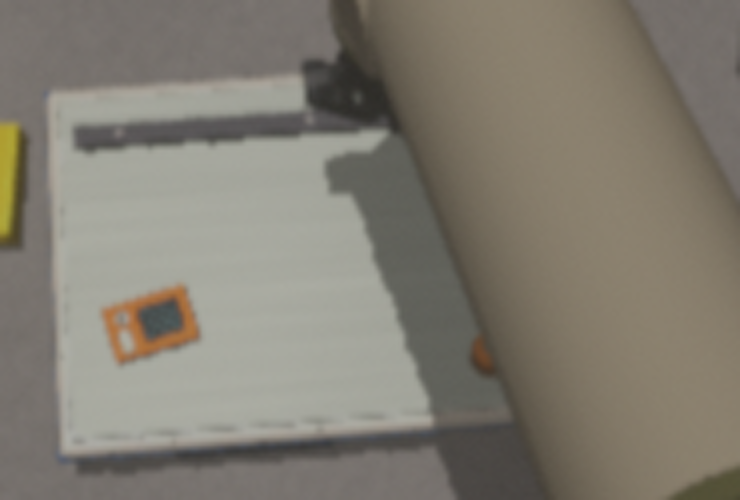

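The chip is snug against the end stop and rail in the scene view, at about crop (190,425), and orange is unmoved. Next is the button, at about (0.492,-0.107).

```bash
python3 - <<'E'
from h import *
print(ray(load('top0'),[322.5,201],.118), sensors.state()['tcp_pos'])
E
```

```text
[[ 0.45669704 -0.02039565  0.118     ]] [0.59630349 0.02988661 0.08370782]
```

Request:
{"fn": "play_rows", "kwargs": {"motion": [[0, 0, 0.045, 0, 0, 0], [-0.02, -0.03, 0, 0, 0, 0], [-0.028, -0.037, 0, 0, 0, 0], [-0.028, -0.037, 0, 0, 0, 0], [-0.02, -0.025, 0, 0, 0, 0]]}}

```text
time_s: 27.02
tcp_pos: [0.4967, -0.1026, 0.1246]
orientation: [[-0.0, 0.995, 0.097], [-0.001, 0.097, -0.995], [-1.0, -0.0, 0.001]]
ft_force: [0.1, -0.9, 0.0]
gripper_width: -0.0002
```

Request:
{"fn": "play_rows", "kwargs": {"motion": [[-0.006, -0.006, 0, 0, 0, 0], [0, 0, -0.02, 0, 0, 0], [0, 0, -0.01, 0, 0, 0], [0, 0, 0, 0, 0, 0], [0, 0, 0, 0, 0, 0]]}}

```text
time_s: 27.65
tcp_pos: [0.4926, -0.1064, 0.0952]
orientation: [[0.001, 0.995, 0.099], [0.0, 0.099, -0.995], [-1.0, 0.001, 0.0]]
ft_force: [-0.5, 0.0, 0.1]
gripper_width: 0.0002
```

```bash
python3 - <<'E'
from h import *
f=snap('scene','s_l'); s=sensors.state(); print(s['time_s'],s['tcp_pos'],s['ft_force'])
b=(235,150,365,270); cv2.imwrite('pics/s_l_v.png',cv2.resize(f['color'][b[1]:b[3],b[0]:b[2],::-1],None,fx=5,fy=5,interpolation=cv2.INTER_CUBIC))
E
```

```text
27.7 [ 0.49259983 -0.10650077  0.09525431] [1.32579756 0.91441174 0.1066597 ]
```

View pics/s_l_v.png

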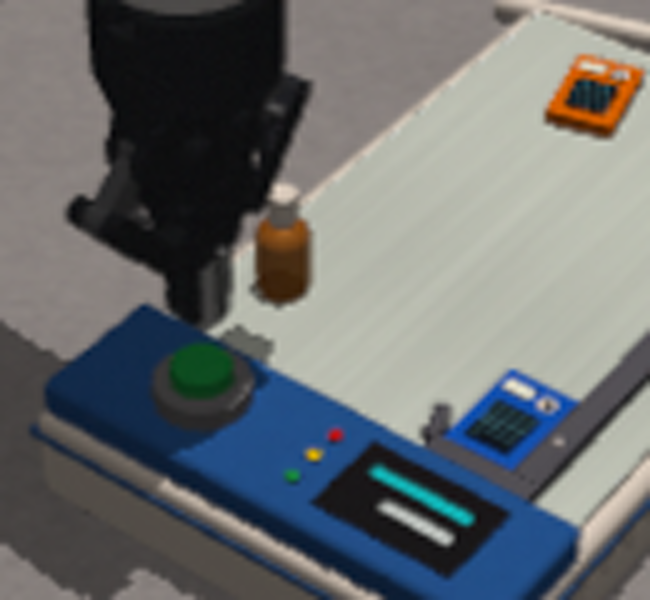

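Request:
{"fn": "play_rows", "kwargs": {"motion": [[0, 0, -0.012, 0, 0, 0], [0, 0, -0.008, 0, 0, 0], [0, 0, -0.005, 0, 0, 0], [0, 0, 0, 0, 0, 0], [0, 0, 0, 0, 0, 0]]}}

```text
time_s: 28.32
tcp_pos: [0.4921, -0.1068, 0.0699]
orientation: [[0.0, 0.995, 0.099], [-0.0, 0.099, -0.995], [-1.0, 0.0, 0.0]]
ft_force: [-1.0, -0.1, 2.0]
gripper_width: 0.0001
```

Request:
{"fn": "play_rows", "kwargs": {"motion": [[0, 0, -0.002, 0, 0, 0], [0, 0, -0.002, 0, 0, 0], [0, 0, -0.001, 0, 0, 0], [0, 0, 0, 0, 0, 0], [0, 0, 0, 0, 0, 0]]}}

```text
time_s: 28.95
tcp_pos: [0.4924, -0.1068, 0.0651]
orientation: [[0.001, 0.995, 0.099], [-0.0, 0.099, -0.995], [-1.0, 0.001, 0.0]]
ft_force: [-1.7, 0.0, 6.0]
gripper_width: 0.0
```

Request:
{"fn": "play_rows", "kwargs": {"motion": [[0, 0, -0.0005, 0, 0, 0], [0, 0, -0.0005, 0, 0, 0], [0, 0, 0, 0, 0, 0], [0, 0, 0, 0, 0, 0], [0, 0, 0, 0, 0, 0]]}}

```text
time_s: 29.58
tcp_pos: [0.4924, -0.1068, 0.0648]
orientation: [[0.001, 0.995, 0.099], [-0.001, 0.099, -0.995], [-1.0, 0.001, 0.001]]
ft_force: [-6.4, 1.7, 15.2]
gripper_width: -0.0001
```

```bash
python3 - <<'E'
from h import *
f=snap('scene','s_m'); s=sensors.state(); print(s['time_s'],s['tcp_pos'],s['ft_force'])
b=(235,150,365,270); cv2.imwrite('pics/s_m_v.png',cv2.resize(f['color'][b[1]:b[3],b[0]:b[2],::-1],None,fx=5,fy=5,interpolation=cv2.INTER_CUBIC))
E
```

```text
29.625 [ 0.49243073 -0.10683182  0.06482609] [-4.74475776  1.07580218 15.81095797]
```

View pics/s_m_v.png

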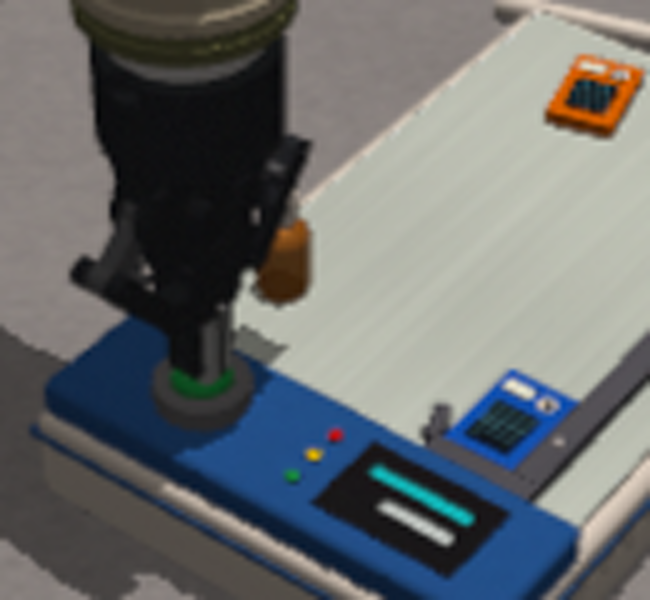

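The button bottomed out, with a stiff stop at 15 N. Releasing straight up, then moving clear so the top camera can see.

Request:
{"fn": "play_rows", "kwargs": {"motion": [[0, 0, 0.005, 0, 0, 0], [0, 0, 0.01, 0, 0, 0], [0, 0, 0.04, 0, 0, 0], [0, 0, 0.05, 0, 0, 0], [0, -0.03, 0.02, 0, 0, 0]]}}

```text
time_s: 30.25
tcp_pos: [0.4935, -0.1351, 0.1922]
orientation: [[0.004, 0.995, 0.103], [-0.001, 0.103, -0.995], [-1.0, 0.004, 0.001]]
ft_force: [1.0, -0.6, -0.8]
gripper_width: -0.0002
```

Request:
{"fn": "play_rows", "kwargs": {"motion": [[0, -0.05, 0, 0, 0, 0], [0, -0.06, 0, 0, 0, 0], [0, -0.06, 0, 0, 0, 0], [0, -0.05, 0, 0, 0, 0], [0, -0.02, 0, 0, 0, 0]]}}

```text
time_s: 30.88
tcp_pos: [0.4907, -0.3801, 0.1882]
orientation: [[-0.001, 0.995, 0.095], [-0.0, 0.095, -0.995], [-1.0, -0.001, -0.0]]
ft_force: [-0.2, -0.3, 0.3]
gripper_width: 0.0002
```

Request:
{"fn": "play_rows", "kwargs": {"motion": [[0, 0, 0, 0, 0, 0], [0, 0, 0, 0, 0, 0], [0, 0, 0, 0, 0, 0], [0, 0, 0, 0, 0, 0], [0, 0, 0, 0, 0, 0]]}}

```text
time_s: 31.5
tcp_pos: [0.4922, -0.3764, 0.1889]
orientation: [[0.0, 0.995, 0.099], [-0.0, 0.099, -0.995], [-1.0, 0.0, 0.0]]
ft_force: [-0.5, -0.6, -0.4]
gripper_width: 0.0001
```

```bash
python3 - <<'E'
from m import *
f=snap('top','t_n'); s=sensors.state(); print(s['time_s'],s['tcp_pos'],s['ft_force'])
b=(200,115,385,240)
cv2.imwrite('pics/t_n_v.png',cv2.resize(f['color'][b[1]:b[3],b[0]:b[2],::-1],None,fx=4,fy=4,interpolation=cv2.INTER_CUBIC))
ex=np.array([.995,.1006]);ey=np.array([-.1006,.995])
try:
    h,r=R(f,(308,141,337,165),'blue',.069); print('chip',r, 'err', (r[0]@ex)-591.2,(r[0]@ey)+84.3)
    h,r=R(f,(220,180,252,212),'orange',.069); print('orange',r)
except Exception as e: print(e)
g=snap('scene','s_n'); b=(235,150,365,270); cv2.imwrite('pics/s_n_v.png',cv2.resize(g['color'][b[1]:b[3],b[0]:b[2],::-1],None,fx=5,fy=5,interpolation=cv2.INTER_CUBIC))
E
```

```text
31.55 [ 0.49216014 -0.37653643  0.18883717] [0.04483107 0.12915162 0.11190177]
chip [array([596.3, -24.9]), array([37.6, 54.8]), np.float64(4.8)] err -0.3864400000001069 -0.46327999999999747
orange [array([475. , 189.3]), array([36. , 53.5]), np.float64(19.3)]
```

View pics/t_n_v.png

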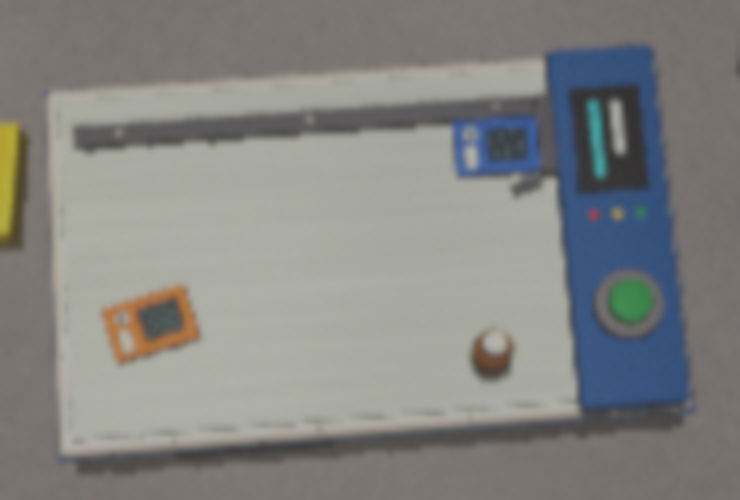

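View pics/s_n_v.png

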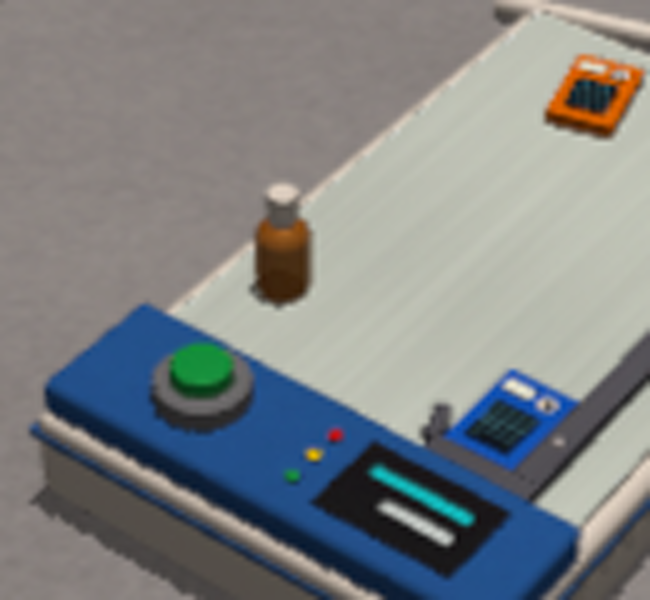

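The top view puts the chip at home within 0.5 mm and 1°. The button is up, orange and the bottle are unmoved, and the arm is clear. Handing in.

```bash
python3 -c "
from plant import job
print(job.finish_job())"
```

```text
the job is handed in; nothing more can be done
None
```

I slid the blue cartridge flat against the rail with two fingertips (about 5 N). I then pushed it along the rail until it met the end stop (about 4 N). Last I pressed the green button to its hard stop (about 15 N) and let go. I handed the job in at about 31.6 s of the 56 s allowed; no verdict is reported.

- **Cartridge:** the last top view puts it about 0.5 mm from home both across and along the rail. It is within about 1° (0.017 rad) of the rail's direction.
- **Everything else:** the button is visibly up, the orange cartridge measures in the same place as at the start, and the bottle looks unmoved. I did not measure the tube rack, marker, tweezers or scanner again at the end, but the arm never went near them at bench height. The arm is clear and the wrist force is near zero.

**Disagreements:**
- **Fingertip height:** the fingertips met the deck with the reported TCP at z = 0.037 m. By `ctrl.tips_ahead` they should have met it at 0.071 m. I used the contact height and the camera images instead. At the button the contact height was about 4 mm off what this predicted.
- **Hard touch:** while probing for the deck I pressed it with the fingertips to about 62 N for a moment. That is under the 120 N wrist limit. It passes 40 N, but that limit is stated for the arm and gripper body, and I took it not to cover the fingers.
- **Cameras:** the two views differed by up to about 4 mm on the cartridge before the push. The contact with the rail and end stop came where the top view predicted, within about 1 mm.

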